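Hang the rinse basket to drain

TASK

Hang the wire rinse basket by its handle on the yellow double hook under the rail, so that the chamber rings in it can drain over the tray: the handle lies behind the upturned tips of both prongs and the basket hangs freely and still. Carry it level so that no ring falls out, lower the handle gently into the hook before you let go, and leave the other things on the table where they stand.

Things in the scene. Friction and masses are not known exactly. Their poses are not given: they have to be found in the camera images.
- basket: Loose steel wire basket, 90 (x) x 130 (y) x 60 mm high, open above, about 0.28 kg, standing left or right on the table, its long side at most 20 degrees off the world y. A stiff upright handle of 10 mm round bar is welded to its two ends: its top bar runs along y, straight for 110 mm, centre line 145 mm above the underside; legs at y = +-63.5 mm. Origin: centre of the underside; z up.
- handle_mid (a point): Middle of the handle's straight top bar, on its centre line, 85 mm above the basket's rim; a blue 46 mm sleeve marks it. The bar runs along this frame's y; z is up out of the basket.
- hook: Fixed yellow double hook: two 7 mm bar prongs at y = +-33 mm, 59 mm clear between. Origin: between them at the lowest point of the seats, 255 mm above the table; a hung handle's centre is 5 mm above it. x: away from the robot, y: along the rail, z: up. Shanks at x = +22 mm or more, seat bottom x = 0, upturned tips at x = -27 mm, tops at z = +31 mm; the handle goes over the tips from -x, then down.
- rig_rail: Fixed portal: 40 x 40 mm rail along y, 640 mm long, 345 to 385 mm above the table; posts at y = +-300 mm; drip tray 120 x 300 x 18 mm below. Origin: on the table under the rail's middle. The rail overhangs hook x = +20 to +60 mm: a gripper pointing straight down on a handle in the hook strikes it; one leaning 30 to 45 degrees, its body back on the hook's -x side, clears it.
- ring1: Loose brass chamber ring, 36 mm outside, 22 mm inside, 10 mm high, about 40 g, lying in the basket. Origin: centre of the underside.
- ring2: Second ring, as ring1.
- tip_box: Bystander: orange pipette tip box with clear lid, 85 x 122 x 73 mm, standing on the other side from the basket. Origin: centre of the underside.
- petri_dishes: Bystander: two stacked dishes, 93 mm across, 34 mm high, flat on the table near the middle. Origin: centre of the underside.
- forceps: Bystander: steel forceps 120 mm long, 10 mm high, flat on the table. Origin: under the middle.
- bottle: Bystander: amber bottle with blue cap, 64 mm across, 130 mm high. Origin: centre of the underside.
- beaker: Bystander: glass beaker, 73 mm across, 85 mm high, near the middle. Origin: centre of the underside.
- tape_roll: Bystander: green tape roll, 84 mm across, 19 mm high, lying flat. Origin: centre of the underside.
Not all that is in view belongs to the job. There is more than one size of the basket; the job needs the middle-sized.

How it is judged:
By the outcome, as a careful person would: the job done as asked, in the order asked, and still so for the second after the job is handed in, with the robot touching nothing.
It also fails if it takes over 48 s, if anything falls off the work surface, if the arm or the gripper's body presses on something with over 40 N, if the wrist force passes 120 N, or if a joint passes its speed limit or range.

ROBOT

A 7-joint arm with a two-finger parallel gripper is mounted at the origin on the work surface. World frame = base frame: x ahead of the robot, y to its left, z up, the work surface at z = 0. Lengths are in m, angles in rad, forces in N, time in s.
With the tool pointing down it reaches from about 0.4 to 0.925 m from the base axis. Payload 4.1 kg.
Tool frame: the origin (TCP) lies on the centre line of the jaws, within the pads' length; the fingertips stand 25 mm ahead of it and the grasp point (between the pads) lies 6 mm ahead of it; x points along the fingers, y is the direction in which the jaws open and shut, and the axes are right-handed (so a half turn about x gives the same grasp; the last joint's range is limited). The gripper opens to 85 mm and grips with 20 to 120 N. Pads are 22 mm wide; open, the fingers measure 114 mm over their backs; the gripper's body (76 mm by 85 mm) begins 54 mm behind the grasp point. The pads swing forward as they close: fully open they stand 13 mm farther back than shut.
Start: joints at [1.135, 0.398, 0.045, 1.537, -0.019, 1.207, -0.051], TCP at [0.215, -0.614, 0.227] pointing down, gripper open.
Joint ranges: [-2.82, 2.82], [-0.49, 2.23], [-1.37, 1.46], [0, 2.46], [-1.36, 4.5], [0.23, 2], [-2.94, 2.94]. Speed limits (rad/s): [2.57, 2.57, 3.14, 3.14, 3.14, 3.14, 3.14].

INTERFACE

Orientations are given as a rotation vector (axis times angle).
In Python, from bench import bot gives the robot as it stands.
- The arm moves only by the tool step_arm, never from a script. Its argument "moves" is one flat list of numbers, 7 for each row, row after row: the turn, a rotation vector about the tool's x, y, z in degrees, then the shift along the tool's x, y, z in cm, then the finger opening in cm, from 0 to 8.54. A call has exactly 8 rows; each row is the pose to reach, as a shift and turn from the pose measured when the call began, along the tool's axes at that moment; what a row does not reach only later rows make up. A row lasts 1/10 s, in which the tool goes at most 50 mm and 8.59 degrees, less where a joint would pass 70% of its speed; a pose out of reach is approached as far as the arm can. A call with a gripper value outside its range is refused whole. The fingers move at their own pace and stop on an object; the grip force is fixed at half the most. Time passes only in rows, so rows that repeat a pose let the fingers close, or fill a call up. It gives the time, the measured TCP pose, the force and the opening at its end, in the units of the state.
- bot.sense(): the state, without advancing time (a new reading comes with each control period).
- bot.grab_frame(name): name is "side" or "top" or "wrist"; returns a dict with "color" (400x640x3 uint8, red, green, blue), "depth" (400x640 float32, m along the optical axis (not along the pixel's ray), 0 where there is no reading), "fx", "fy", "cx", "cy" (pixels), "rvec" (rotation vector, rad) and "tvec" (3), from world to camera coordinates, as OpenCV has them. Camera axes: x right, y down, z forward; pixel columns grow to the right and rows downward; lengths in m; the calibration is good to about 2 mm. The wrist camera is an equidistant fisheye: a pixel r from the principal point sees the ray r / f radians off the axis. A picture is of the moment at which its call begins.
- bot.sign_off(): hands the job in, once; it reports no verdict.
Trained networks look in the newest picture that a camera, given by its name, has taken for a name from the list of things; names that differ only in an ending like _2 or _b are one class to them, and where a whole thing is asked for, a point or a joint stands for the part that bears it (a point fixed in the world has none). Each returns a list of dicts, best first, with "confidence" (0 to 1); they miss things now and then, are a little off and sometimes report something else, mostly with a low value. They report only what shows in the picture. A call takes as long as a camera call. They do not tell look-alikes from the thing itself.
- bot.search_frame(query, camera): "extent" ([left, top, width, height] in pixels, round what is visible of it).
- bot.silhouettes(query, camera): "region" (400x640 bool, what is visible of it) and "extent" ([left, top, width, height] in pixels, round what is visible of it).
- bot.tip_of(query, camera): "location" ([column, row] in pixels: a listed point, or the origin of a listed thing).
The state is a dict: "time_s": time; "joints": joint angles; "dq": joint speeds; "tau": joint torques, N m; "position": TCP position; "orientation": TCP orientation; "contact_force": force on the tool from outside, world axes, zero at the start; "wrist_torque": the same for the moment, N m; "width": finger opening in m.
Only numpy, scipy, OpenCV 4.12 (cv2) and the standard library are available. Lean on these libraries where they do the work, as an engineer would, in place of code of your own. Each camera call takes 0.05 s, during which the arm holds its last target.

## Working session

There is one attempt and no reset: what is moved stays moved. The work goes in short steps, Python scripts to look and compute and a tool call to move; the robot and the scene stay as the last step left them, time stands still between calls to the robot, and variables do not carry over. Pictures are saved under pics/ and viewed, and the job is handed in when it is done.

Besides the shell and the picture viewer there is one more tool, called after "Request:" as name(argument=value, ...) on one line, values as JSON. step_arm: Moves the arm, as the interface text tells. Its arguments: {"type":"object","properties":{"moves":{"type":"array","items":{"type":"number"}}},"required":["moves"]}

```bash
mkdir -p pics; ls; cat > h.py <<'E'
import numpy as np,cv2
from scipy.spatial.transform import Rotation as R
from bench import bot
def save(f,n): cv2.imwrite('pics/'+n+'.png',cv2.cvtColor(f['color'],cv2.COLOR_RGB2BGR))
def ext(f):
    Rm=R.from_rotvec(np.array(f['rvec']).ravel()).as_matrix(); return Rm,np.array(f['tvec']).ravel()
def world(f,u,v,d):
    Rm,t=ext(f); p=np.stack([(u-f['cx'])/f['fx']*d,(v-f['cy'])/f['fy']*d,d],-1)
    return (p-t)@Rm
def proj(f,P):
    Rm,t=ext(f); c=np.atleast_2d(P)@Rm.T+t
    return np.c_[c[:,0]/c[:,2]*f['fx']+f['cx'],c[:,1]/c[:,2]*f['fy']+f['cy']]
def cloud(f):
    v,u=np.mgrid[:400,:640]; return world(f,u,v,f['depth'])
def rayz(f,u,v,z):
    Rm,t=ext(f); C=-Rm.T@t; r=Rm.T@np.array([(u-f['cx'])/f['fx'],(v-f['cy'])/f['fy'],1]); return C+r*(z-C[2])/r[2]
E
python3 - <<'E'
from h import *
s=bot.sense(); print({k:np.round(v,3) for k,v in s.items()})
for n in ('top','side','wrist'):
    f=bot.grab_frame(n); save(f,n+'0'); 
    import pickle; pickle.dump(f,open(n+'0.pkl','wb'))
    for q in ('basket','handle_mid','hook'):
        print(n,q,[(np.round(x['location']),round(x['confidence'],2)) for x in bot.tip_of(q,n)],[(np.round(x['extent']),round(x['confidence'],2)) for x in bot.search_frame(q,n)])
E
```

```text
pics
{'time_s': np.float64(0.0), 'joints': array([ 1.135,  0.399,  0.045,  1.538, -0.019,  1.207, -0.051]), 'dq': array([-0.   , -0.   , -0.001, -0.   , -0.001,  0.001,  0.   ]), 'tau': array([-0.0000e+00, -4.7513e+01,  1.3640e+00, -2.5423e+01,  1.2000e-02,
        9.0000e-03, -0.0000e+00]), 'position': array([ 0.215, -0.613,  0.226]), 'orientation': array([ 2.039,  0.349, -2.04 ]), 'contact_force': array([ 0.496, -1.07 ,  0.599]), 'wrist_torque': array([ 0.032, -0.012, -0.037]), 'width': np.float64(0.086)}
top basket [(array([405., 269.]), 0.85), (array([395., 213.]), 0.82), (array([442., 178.]), 0.75)] [(array([423., 142.,  45.,  58.]), 0.98), (array([375., 197.,  46.,  35.]), 0.86), (array([399., 253.,  20.,  29.]), 0.86)]
top handle_mid [(array([456., 163.]), 0.96), (array([414., 262.]), 0.84), (array([400., 208.]), 0.57)] [(array([400., 248.,  24.,  28.]), 0.63), (array([425., 138.,  46.,  64.]), 0.62), (array([372., 201.,  50.,  30.]), 0.59)]
top hook [] []
side basket [(array([370., 188.]), 0.94), (array([420., 205.]), 0.77), (array([365., 150.]), 0.76), (array([283., 155.]), 0.16)] [(array([406., 178.,  29.,  37.]), 0.97), (array([342., 107.,  54.,  55.]), 0.77), (array([354., 156.,  41.,  51.]), 0.58)]
side handle_mid [(array([373., 114.]), 0.81), (array([427., 186.]), 0.72), (array([375., 161.]), 0.61)] [(array([408., 182.,  33.,  34.]), 0.78), (array([348., 106.,  46.,  49.]), 0.73), (array([352., 155.,  47.,  53.]), 0.57)]
side hook [(array([281., 156.]), 0.48)] []
wrist basket [(array([148.,  23.]), 0.84)] []
wrist handle_mid [] [(array([91.,  1., 81., 54.]), 0.75)]
wrist hook [] []
```

```bash
python3 - <<'E'
from h import *
import pickle
for n,(x,y,w,h) in (('top',(200,80,320,240)),('side',(200,50,320,240))):
    im=cv2.imread(f'pics/{n}0.png')[y:y+h,x:x+w]; cv2.imwrite(f'pics/{n}0z.png',cv2.resize(im,None,fx=2.5,fy=2.5,interpolation=cv2.INTER_CUBIC))
E
```

```text
(no output)
```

View pics/top0.png

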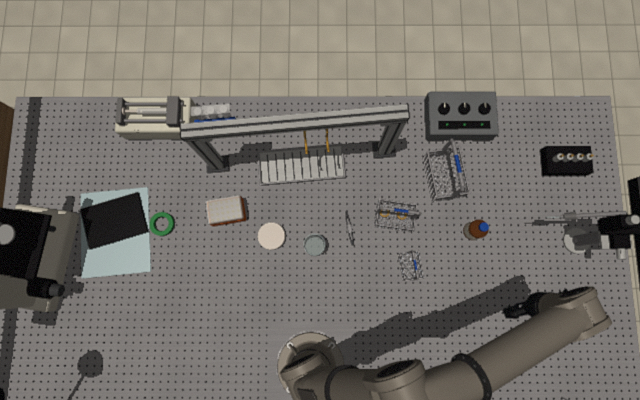

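View pics/side0.png

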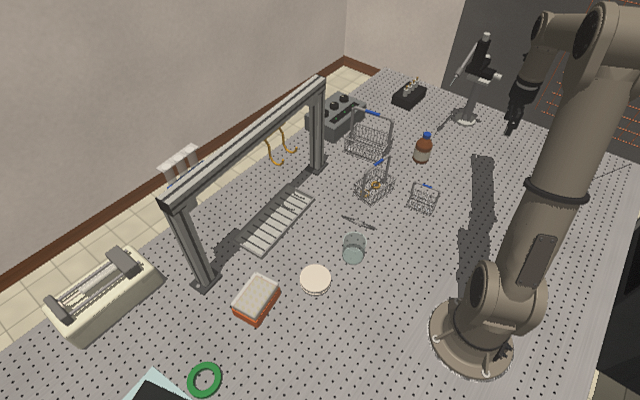

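View pics/top0z.png

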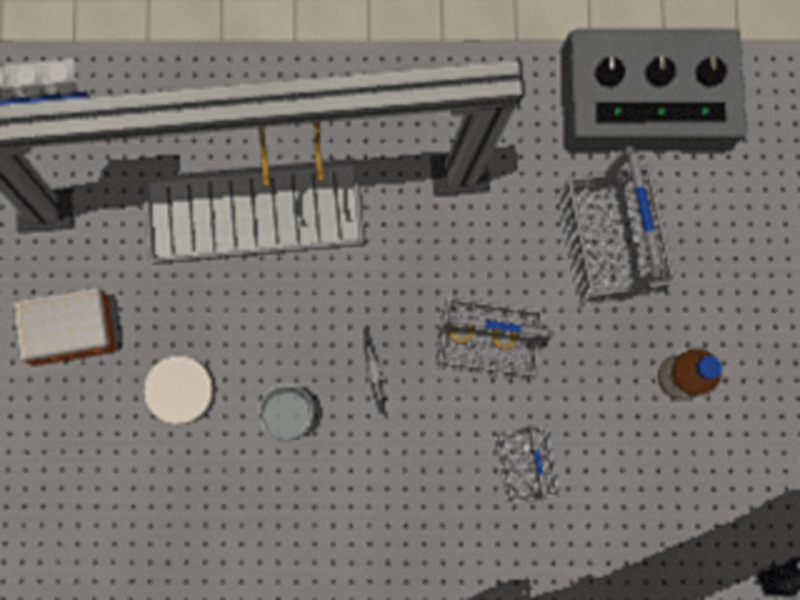

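View pics/side0z.png

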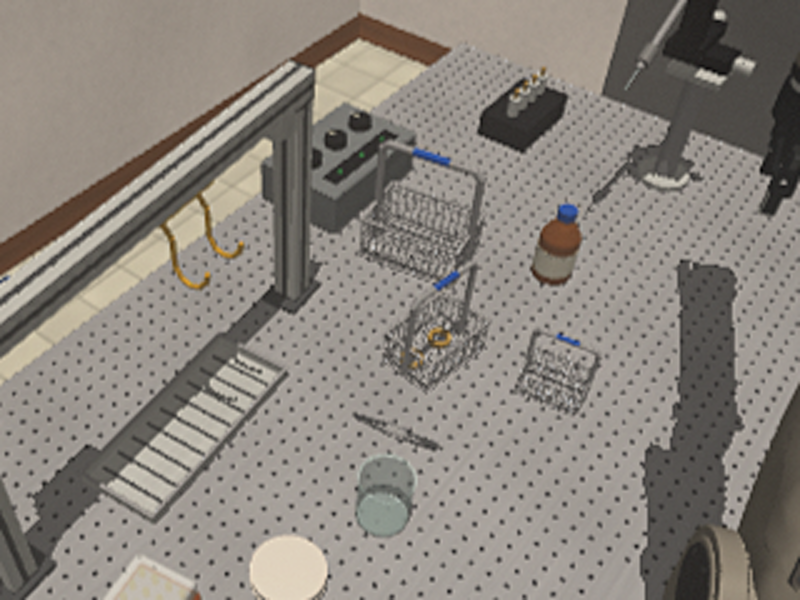

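View pics/wrist0.png

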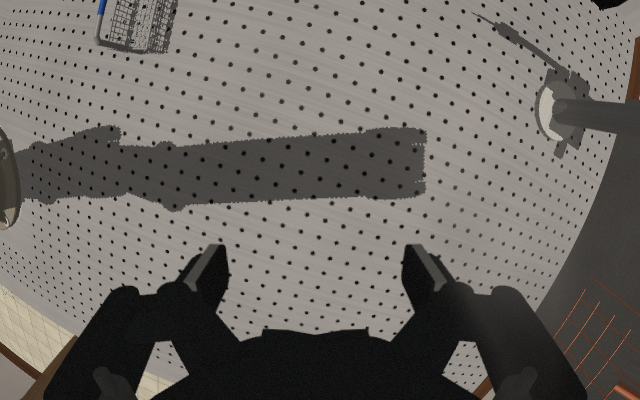

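The top view shows three baskets. The middle-sized one holds both rings, at about (397,214) in top and (373,185) in side. The hook is at about (317,140) in top and (281,155) in side. Next I measure the handle, hook and rail.

```bash
python3 - <<'E'
from h import *
import pickle
F={n:pickle.load(open(n+'0.pkl','rb')) for n in('top','side')}
def mask(f,kind,box):
    hsv=cv2.cvtColor(f['color'],cv2.COLOR_RGB2HSV); h,s,v=[hsv[...,i].astype(int) for i in range(3)]
    m=((h>105)&(h<130)&(s>120)) if kind=='b' else ((h>12)&(h<32)&(s>110)&(v>70))
    b=np.zeros_like(m); x,y,w,hh=box; b[y:y+hh,x:x+w]=1; return m&b
rays={}
for n,k,box in (('top','b',(370,195,52,40)),('side','b',(350,150,50,40)),('top','y',(295,125,45,35)),('side','y',(255,120,50,55))):
    f=F[n]; m=mask(f,k,box); v,u=np.nonzero(m); P=cloud(f)[m]; d=f['depth'][m]
    print(n,k,m.sum(),'px',u.mean(),v.mean(),'ok depth',(d>0).sum()); print(' med',np.median(P[d>0],0).round(4),'min',P[d>0].min(0).round(3),'max',P[d>0].max(0).round(3))
    if k=='b':
        c=u.mean(),v.mean(); Rm,t=ext(f); rays[n]=(-Rm.T@t, Rm.T@np.array([(c[0]-f['cx'])/f['fx'],(c[1]-f['cy'])/f['fy'],1]))
        print(' rayz.145',rayz(f,*c,.145).round(4))
(a,da),(b,db)=rays['top'],rays['side']
s=np.linalg.lstsq(np.c_[da,-db],b-a,rcond=None)[0]; print('tri',a+s[0]*da,b+s[1]*db)
# small/large sleeves
for n,boxes in (('top',[(405,240,20,30),(440,140,30,40)]),('side',[(405,175,40,20),(355,100,40,25)])):
    for bx in boxes:
        m=mask(F[n],'b',bx);P=cloud(F[n])[m&(F[n]['depth']>0)];print(n,bx,len(P),np.median(P,0).round(3) if len(P) else '')
# basket cloud
for n,box in (('top',(370,195,52,42)),('side',(350,150,50,60))):
    f=F[n];x,y,w,h=box;P=cloud(f)[y:y+h,x:x+w].reshape(-1,3);P=P[f['depth'][y:y+h,x:x+w].ravel()>0]
    Q=P[(P[:,2]>.13)&(P[:,2]<.16)]; print(n,len(Q)); 
    if len(Q)>5:
        c=Q[:,:2].mean(0);U,S,V=np.linalg.svd(Q[:,:2]-c);t=(Q[:,:2]-c)@V[0];print(Q.mean(0).round(4),V[0],t.min(),t.max(), S/np.sqrt(len(Q)))
    Q=P[(P[:,2]>.01)&(P[:,2]<.075)]; print(' low box',cv2.minAreaRect(Q[:,:2].astype(np.float32)),Q.min(0),Q.max(0))
# hook pts by prong
for n,box in (('top',(295,125,45,35)),('side',(255,120,50,55))):
    f=F[n];m=mask(f,'y',box)&(f['depth']>0)
    nl,L=cv2.connectedComponents(m.astype(np.uint8))
    for i in range(1,nl):
        P=cloud(f)[L==i]
        if len(P)>8: print(n,i,len(P),P.min(0).round(3),P.max(0).round(3),P.mean(0).round(3))
# rail top
f=F['top'];C=cloud(f);P=C[(C[...,2]>.375)&(C[...,2]<.395)&(f['depth']>0)];print('rail',len(P),cv2.minAreaRect(P[:,:2].astype(np.float32)));
E
```

```text
top b 31 px 400.83870967741933 210.06451612903226 ok depth 31
 med [ 0.5062 -0.2909  0.1501] min [ 0.5   -0.311  0.145] max [ 0.513 -0.272  0.158]
 rayz.145 [ 0.5068 -0.2918  0.145 ]
side b 23 px 378.2173913043478 161.7826086956522 ok depth 22
 med [ 0.5014 -0.292   0.1469] min [ 0.496 -0.433 -0.003] max [ 0.58  -0.27   0.149]
 rayz.145 [ 0.5026 -0.2922  0.145 ]
top y 89 px 316.5842696629214 143.06741573033707 ok depth 89
 med [ 0.6973 -0.0495  0.2627] min [ 0.656 -0.063 -0.   ] max [0.774 0.016 0.329]
side y 137 px 278.8759124087591 148.7080291970803 ok depth 135
 med [ 0.7016 -0.0323  0.2771] min [ 0.653 -0.277 -0.004] max [0.899 0.029 0.345]
tri [ 0.50694776 -0.29190553  0.14416072] [ 0.50312744 -0.29341757  0.14382599]
top (405, 240, 20, 30) 17 [ 0.336 -0.339  0.107]
top (440, 140, 30, 40) 63 [ 0.65  -0.467  0.192]
side (405, 175, 40, 20) 13 [ 0.331 -0.338  0.104]
side (355, 100, 40, 25) 40 [ 0.647 -0.464  0.188]
top 136
[ 0.505  -0.2889  0.1483] [-0.14646694 -0.98921557] -0.06699703884351962 0.0666969065431171 [0.03821263 0.00296846]
 low box ((0.5141645669937134, -0.30153125524
[... 256 characters left out ...]
6814 0.00295073]
 low box ((0.5417992472648621, -0.3402126431465149), (0.1533881276845932, 0.2794758379459381), 38.1888542175293) [ 0.44862985 -0.4827824   0.01011552] [ 0.68847277 -0.21772176  0.0747697 ]
top 1 9 [ 0.709 -0.053  0.308] [ 0.718 -0.05   0.325] [ 0.713 -0.051  0.319]
top 3 37 [ 0.664 -0.063  0.004] [ 0.774 -0.05   0.293] [ 0.697 -0.054  0.244]
top 4 35 [ 0.656  0.007 -0.   ] [0.753 0.016 0.287] [0.694 0.013 0.22 ]
side 1 65 [ 0.658 -0.277 -0.003] [ 0.888 -0.032  0.343] [ 0.703 -0.056  0.275]
side 3 69 [ 0.653 -0.207 -0.004] [0.899 0.029 0.34 ] [0.699 0.007 0.271]
rail 3904 ((0.3739745616912842, -0.039704978466033936), (0.7697199583053589, 1.686171054840088), 3.023118257522583)
```

```bash
python3 - <<'E'
from h import *
import pickle
F={n:pickle.load(open(n+'0.pkl','rb')) for n in('top','side')}
f=F['top'];C=cloud(f);ok=f['depth']>0
m=ok&(abs(C[...,2]-.385)<.008)&(C[...,0]>.6)&(C[...,0]<.9)&(abs(C[...,1]+.02)<.34)
P=C[m];print('rail',len(P),P.min(0),P.max(0),cv2.minAreaRect(P[:,:2].astype(np.float32)))
m=ok&(abs(C[...,2]-.018)<.006)&(C[...,0]>.5)&(C[...,0]<.8)&(abs(C[...,1]+.02)<.2)
mm=cv2.morphologyEx(m.astype(np.uint8),cv2.MORPH_OPEN,np.ones((3,3)))>0
P=C[mm];print('tray',len(P),cv2.minAreaRect(P[:,:2].astype(np.float32)))
def pr(f,box):
    hsv=cv2.cvtColor(f['color'],cv2.COLOR_RGB2HSV); h,s,v=[hsv[...,i].astype(int) for i in range(3)]
    m=((h>12)&(h<32)&(s>110)&(v>60)); b=np.zeros_like(m); x,y,w,hh=box; b[y:y+hh,x:x+w]=1; return m&b&(f['depth']>0)
for n,box in(('top',(295,125,45,35)),('side',(255,120,50,55))):
    P=cloud(F[n])[pr(F[n],box)]
    P=P[(P[:,2]>.24)&(P[:,2]<.35)&(P[:,0]<.74)&(P[:,1]>-.08)&(P[:,1]<.04)]
    for sgn in(0,1):
        Q=P[(P[:,1]>-.022)==sgn]; Q=Q[np.argsort(Q[:,0])]
        print(n,sgn,len(Q),'medy',np.median(Q[:,1]).round(4)); print(Q[::2].round(3).tolist())
C=cloud(F['side'])
m=(F['side']['depth']>0)&(C[...,2]>.34)&(C[...,2]<.392)&(C[...,0]>.6)&(C[...,0]<.9)&(abs(C[...,1]+.02)<.33)
P=C[m];print('rail side',len(P),cv2.minAreaRect(P[:,:2].astype(np.float32)))
for n in F:
  bot.grab_frame(n)
  for q in ('tip_box','petri_dishes','forceps','beaker','bottle','rig_rail','handle_mid'):
    f=F[n];r=bot.tip_of(q,n)
    print(n,q,[(rayz(f,*x['location'],.145 if q=='handle_mid' else 0)[:2].round(3),round(x['confidence'],2)) for x in r[:3]])
E
```

```text
rail 3218 [ 0.67665223 -0.28162185  0.37700879] [0.77190428 0.31957152 0.39277522] ((0.7333635091781616, 0.020918458700180054), (0.06294223666191101, 0.6038094758987427), 5.1370720863342285)
tray 9 ((0.7524864673614502, 0.04462556540966034), (0.008179494179785252, 0.0074175638146698475), 3.4039289951324463)
top 0 48 medy -0.0528
[[0.664, -0.056, 0.293], [0.664, -0.056, 0.281], [0.671, -0.053, 0.27], [0.676, -0.056, 0.261], [0.681, -0.056, 0.257], [0.683, -0.053, 0.259], [0.688, -0.053, 0.255], [0.69, -0.053, 0.259], [0.691, -0.05, 0.253], [0.695, -0.05, 0.253], [0.697, -0.053, 0.255], [0.699, -0.05, 0.258], [0.703, -0.053, 0.257], [0.706, -0.053, 0.269], [0.708, -0.05, 0.272], [0.708, -0.053, 0.289], [0.709, -0.05, 0.259], [0.71, -0.05, 0.275], [0.71, -0.053, 0.294], [0.71, -0.05, 0.284], [0.711, -0.053, 0.273], [0.714, -0.052, 0.32], [0.715, -0.05, 0.325], [0.717, -0.049, 0.329]]
top 1 40 medy 0.0134
[[0.656, 0.01, 0.287], [0.659, 0.007, 0.279], [0.666, 0.014, 0.266], [0.669, 0.014, 0.263], [0.674, 0.011, 0.258], [0.679, 0.011, 0.253], [0.682, 0.014, 0.253], [0.685, 0.014, 0.255], [
[... 2055 characters left out ...]
 0.476, -0.145]), 0.41)]
top beaker [(array([ 0.399, -0.017]), 0.7)]
top bottle [(array([ 0.45 , -0.568]), 0.78), (array([0.43 , 0.129]), 0.21)]
top rig_rail [(array([0.717, 0.046]), 0.78)]
top handle_mid [(array([ 0.507, -0.29 ]), 0.85), (array([ 0.667, -0.49 ]), 0.68), (array([ 0.336, -0.331]), 0.63)]
side tip_box [(array([0.524, 0.296]), 0.75), (array([ 0.51, -0.32]), 0.31)]
side petri_dishes [(array([0.434, 0.14 ]), 0.95)]
side forceps [(array([ 0.463, -0.135]), 0.51)]
side beaker [(array([ 0.4  , -0.006]), 0.78)]
side bottle []
side rig_rail [(array([0.721, 0.044]), 0.57)]
side handle_mid [(array([ 0.324, -0.306]), 0.87), (array([ 0.511, -0.291]), 0.71), (array([ 0.662, -0.497]), 0.68)]
```

```bash
cat >> h.py <<'E'
def tool(yaw,lean,flip=1):
    y,l=np.radians([yaw,lean]); h=np.array([np.cos(y),np.sin(y),0]); Z=np.array([0,0,1.])
    x=np.sin(l)*h-np.cos(l)*Z; yy=flip*(np.cos(l)*h+np.sin(l)*Z); return np.c_[x,yy,np.cross(x,yy)]
def plan(pt,Rt,w,tcp=False,s=None):
    s=s or bot.sense(); R0=R.from_rotvec(s['orientation']).as_matrix(); p0=np.array(s['position'])
    pt=np.array(pt)-(0 if tcp else .006)*Rt[:,0]
    rv=np.degrees(R.from_matrix(R0.T@Rt).as_rotvec()); sh=R0.T@(pt-p0)*100
    print('t',s['time_s'],'tcp',p0.round(4),'F',np.round(s['contact_force'],1),'w',round(s['width'],4),'| turn',rv.round(2),np.linalg.norm(rv).round(1),'shift',sh.round(2),np.linalg.norm(sh).round(1))
    return rv,sh
HM=np.array([.504,-.2915,.145]); HOOK=np.array([.685,-.0185,.255])
E
python3 - <<'E'
from h import *
s=bot.sense();print(R.from_rotvec(s['orientation']).as_matrix().round(3))
for fl in(1,-1):
    Rt=tool(-8.5,40,fl); plan(HM-.12*Rt[:,0],Rt,8)
    plan([.30,-.5,.32],Rt,8)
E
```

```text
[[ 0.     0.331 -0.944]
 [-0.    -0.944 -0.331]
 [-1.     0.     0.   ]]
t 1.85 tcp [ 0.2149 -0.6135  0.2274] F [-0.9 -0.1 -0.3] w 0.0858 | turn [-59.55  21.68  35.93] 72.8 shift [ -1.41 -24.61 -30.77] 39.4
t 1.85 tcp [ 0.2149 -0.6135  0.2274] F [-0.9 -0.1 -0.3] w 0.0858 | turn [-59.55  21.68  35.93] 72.8 shift [ -9.72  -8.08 -11.45] 17.0
t 1.85 tcp [ 0.2149 -0.6135  0.2274] F [-0.9 -0.1 -0.3] w 0.0858 | turn [112.21  40.84 -24.64] 121.9 shift [ -1.41 -24.61 -30.77] 39.4
t 1.85 tcp [ 0.2149 -0.6135  0.2274] F [-0.9 -0.1 -0.3] w 0.0858 | turn [112.21  40.84 -24.64] 121.9 shift [ -9.72  -8.08 -11.45] 17.0
```

Request:
step_arm(moves=[-6,2.2,3.6,-2.5,0,0,8,-12,4.4,7.2,-5,-1,-1,8,-18,6.6,10.8,-7.5,-2,-3,8,-24,8.8,14.4,-9,-4,-5,8,-30,11,18,-9.7,-6,-7,8,-36,13.2,21.6,-9.7,-8,-9,8,-42,15.4,25.2,-9.7,-8,-11,8,-48,17.6,28.8,-9.7,-8,-11.5,8])

```text
time_s: 2.65
position: [0.2993, -0.4978, 0.3256]
orientation: [1.642, 0.556, -1.015]
contact_force: [0.3, 1.0, -0.4]
width: 0.0805
```

```bash
python3 - <<'E'
from h import *
s=bot.sense();print(s['joints'])
Rt=tool(-8.5,40,1); plan(HM-.12*Rt[:,0],Rt,8)
E
```

```text
[ 1.32133829  0.03731935 -0.10330429  1.88987564 -0.57926313  0.94895148
  1.13648579]
t 2.65 tcp [ 0.2993 -0.4978  0.3256] F [ 0.3  1.  -0.4] w 0.0805 | turn [-11.14   3.88   6.82] 13.6 shift [ 10.67  -1.71 -24.19] 26.5
```

Request:
step_arm(moves=[-2,0.7,1.2,1,-0.2,-3,8,-4,1.4,2.4,2,-0.4,-6.5,8,-6,2.1,3.6,3.5,-0.6,-10,8,-8,2.8,4.8,5,-0.9,-14,8,-10,3.4,6,7,-1.2,-18,8,-11.1,3.9,6.8,9,-1.5,-22,8,-11.1,3.9,6.8,10.7,-1.7,-24.2,8,-11.1,3.9,6.8,10.7,-1.7,-24.2,8])

```text
time_s: 3.45
position: [0.4246, -0.2747, 0.2392]
orientation: [1.522, 0.586, -0.792]
contact_force: [-0.2, 0.1, 0.1]
width: 0.0801
```

```bash
python3 - <<'E'
from h import *
s=bot.sense();print(s['joints'])
f=bot.grab_frame('wrist'); save(f,'wrist1')
Rt=tool(-8.5,40,1); plan(HM,Rt,8)
c,P=[-1],0
Rm,t=ext(f); print('cam pos',-Rm.T@t)
# sleeve blue ray
hsv=cv2.cvtColor(f['color'],cv2.COLOR_RGB2HSV);m=(hsv[...,0]>105)&(hsv[...,0]<130)&(hsv[...,1]>120)
n,L,st,ce=cv2.connectedComponentsWithStats(m.astype(np.uint8))
v,u=np.mgrid[:400,:640]
for i in range(1,n):
    if st[i,4]<30: continue
    vv,uu=np.nonzero(L==i); 
    a,b=(uu-f['cx'])/f['fx'],(vv-f['cy'])/f['fy']; th=np.hypot(a,b); 
    ray=np.c_[np.sin(th)*a/th,np.sin(th)*b/th,np.cos(th)]; d=f['depth'][vv,uu]; ok=d>0
    P=((ray/ray[:,2:]*d[:,None])-t)@Rm; P=P[ok]
    C=-Rm.T@t; r=(ray@Rm).mean(0); q=C+r*(.145-C[2])/r[2]
    print(st[i],ce[i],'depth med',np.median(P,0).round(4) if ok.any() else '', P.max(0).round(3),P.min(0).round(3),'ray@.145',q.round(4))
E
```

```text
[ 1.10237476 -0.13479274 -0.33650883  2.31027722 -0.91297513  0.54633856
  1.31548026]
t 3.5 tcp [ 0.4244 -0.2777  0.2406] F [-0.1 -1.4  0.1] w 0.08 | turn [ 0.1  -0.15  0.1 ] 0.2 shift [11.92  0.06  0.22] 11.9
cam pos [ 0.34204142 -0.19133216  0.35128875]
[312 168  12  49 492] [317.50203252 192.06300813] depth med [ 0.5019 -0.2904  0.1484] [ 0.625 -0.268  0.151] [ 0.496 -0.401 -0.   ] ray@.145 [ 0.5043 -0.2919  0.145 ]
[147 283  13  10  81] [152.98765432 288.34567901] depth med [ 0.3434 -0.3365  0.1052] [ 0.349 -0.252  0.249] [ 0.338 -0.341  0.102] ray@.145 [ 0.3431 -0.3133  0.145 ]
```

View pics/wrist1.png

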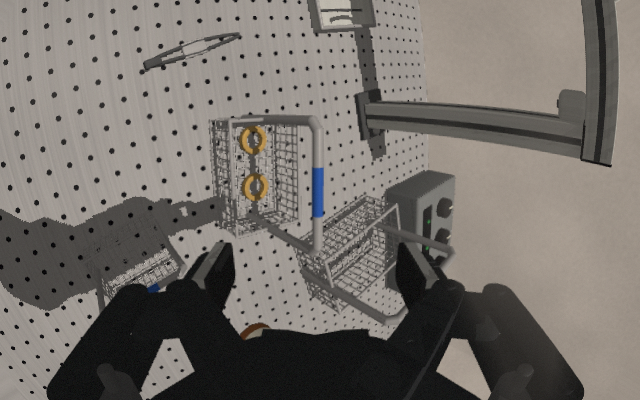

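The wrist view shows the blue sleeve at (317,192), and its measured position agrees with the other cameras. The two rings are at (255,140) and (255,187). I approach along the tool axis.

Request:
step_arm(moves=[0,0,0,2,0,0.1,7,0,0,0,4,0,0.2,7,0,0,0,6,0,0.2,7,0,0,0,8,0,0.2,7,0,0,0,9.5,0,0.2,7,0,0,0,11,0,0.2,7,0,0,0,11.9,0,0.2,7,0,0,0,11.9,0,0.2,7])

```text
time_s: 4.3
position: [0.4998, -0.2925, 0.1492]
orientation: [1.523, 0.579, -0.796]
contact_force: [0.3, 0.0, -0.1]
width: 0.0699
```

```bash
python3 - <<'E'
from h import *
s=bot.sense();print(s['joints'])
f=bot.grab_frame('wrist'); save(f,'wrist2')
plan(HM,tool(-8.5,40,1),8)
E
```

```text
[ 1.02268628  0.15472474 -0.41672329  2.28513763 -1.24695756  0.25490473
  1.64012848]
t 4.35 tcp [ 0.4996 -0.2924  0.1497] F [ 0.1 -0.8 -0.6] w 0.0702 | turn [ 0.01 -0.07  0.07] 0.1 shift [ 0.03  0.02 -0.15] 0.2
```

View pics/wrist2.png

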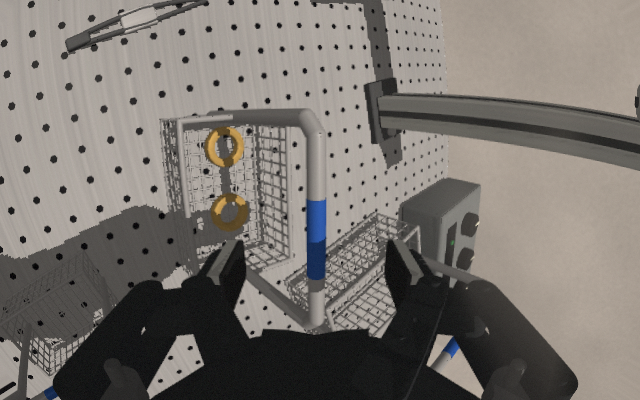

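The bar lies centred between the jaws at column 317, with the sleeve at rows 200–278. I close the gripper.

Request:
step_arm(moves=[0,0,0,0,0,0,5,0,0,0,0,0,0,3.5,0,0,0,0,0,0,2.4,0,0,0,0,0,0,1.5,0,0,0,0,0,0,0.8,0,0,0,0,0,0,0,0,0,0,0,0,0,0,0,0,0,0,0,0,0])

```text
time_s: 5.15
position: [0.4997, -0.2923, 0.1497]
orientation: [1.522, 0.579, -0.795]
contact_force: [0.1, -0.9, 0.3]
width: -0.0002
```

```bash
python3 - <<'E'
from h import *
s=bot.sense();print(s['joints'],s['dq'].round(2),s['wrist_torque'])
plan(HM+[0,0,.05],tool(-8.5,40,1),8)
E
```

```text
[ 1.0229      0.15336916 -0.41685067  2.28551763 -1.246016    0.25526339
  1.63927528] [ 0.  0. -0. -0. -0. -0. -0.] [0.10191247 0.71343995 0.02496117]
t 5.15 tcp [ 0.4997 -0.2923  0.1497] F [ 0.1 -0.9  0.3] w -0.0002 | turn [ 0.01 -0.07  0.06] 0.1 shift [-3.81  3.23 -0.15] 5.0
```

Fully shut, so the grip missed. I look again.

```bash
python3 - <<'E'
from h import *
f=bot.grab_frame('wrist'); save(f,'wrist3')
g=bot.grab_frame('side'); cv2.imwrite('pics/side3.png',cv2.resize(cv2.cvtColor(g['color'],cv2.COLOR_RGB2BGR)[90:250,300:500],None,fx=4,fy=3.75,interpolation=cv2.INTER_CUBIC))
s=bot.sense(); print(proj(g,s['position']),proj(g,HM))
E
```

```text
[[379.13905805 161.14209242]] [[377.74411905 161.71565992]]
```

View pics/wrist3.png

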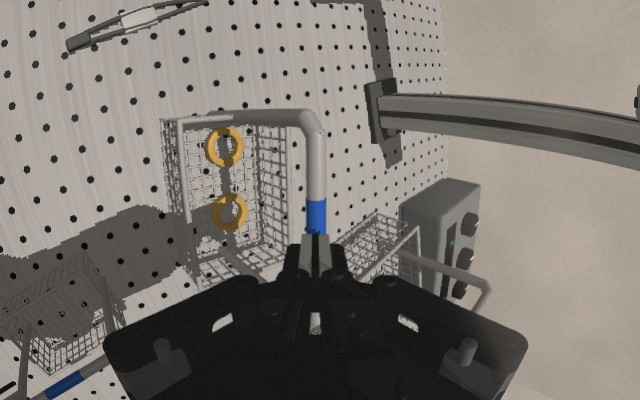

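View pics/side3.png

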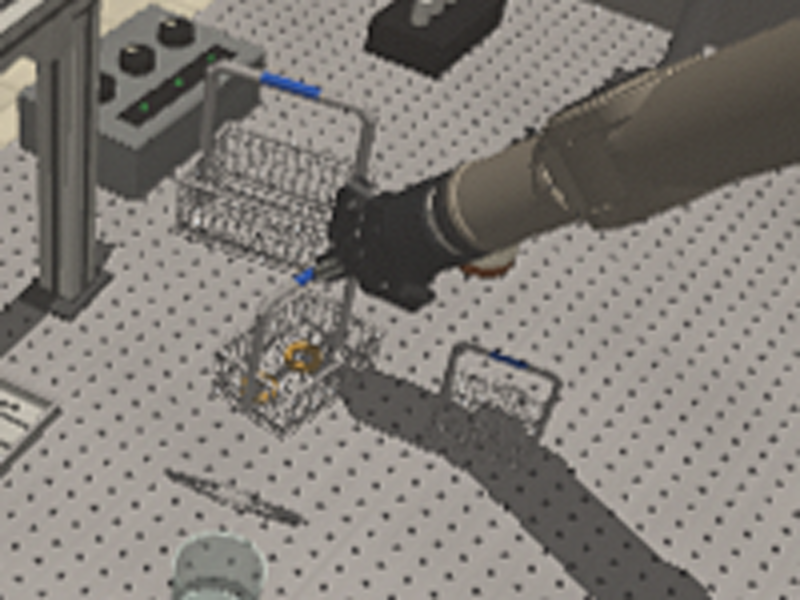

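```bash
python3 - <<'E'
from h import *
im=cv2.imread('pics/wrist3.png')[180:350,230:400]; cv2.imwrite('pics/wrist3z.png',cv2.resize(im,(600,600),interpolation=cv2.INTER_CUBIC))
f=bot.grab_frame('wrist'); s=bot.sense(); print(s['time_s'],s['width'])
Rm,t=ext(f); R0=R.from_rotvec(s['orientation']).as_matrix(); p0=s['position']
def W(u,v):
    a,b=(u-f['cx'])/f['fx'],(v-f['cy'])/f['fy']; th=np.hypot(a,b); ray=np.array([np.sin(th)*a/th,np.sin(th)*b/th,np.cos(th)]); return (ray/ray[2]*f['depth'][v,u]-t)@Rm
print(f['fx'],f['cx'],f['cy'])
for u,v in [(316,150),(316,180),(316,210),(316,230),(316,238),(305,240),(316,250),(327,240),(316,265),(316,280),(316,300),(316,325),(316,335)]:
    w=W(u,v); print(u,v,f['color'][v,u],w.round(4),'tool mm',((w-p0)@R0*1000).round(1))
E
```

```text
5.3 0.00030833080130291193
309.70691628693146 314.8350275185685 194.24762089658952
316 150 [161 157 151] [ 0.5085 -0.2432  0.1482] tool mm [  2.1   0.3 -50. ]
316 180 [159 153 145] [ 0.5062 -0.2578  0.1484] tool mm [  1.9   0.3 -35.1]
316 210 [ 45  85 162] [ 0.5037 -0.2731  0.1487] tool mm [  1.5   0.3 -19.7]
316 230 [ 47  86 161] [ 0.502  -0.2838  0.1488] tool mm [ 1.4  0.3 -8.8]
316 238 [27 26 26] [ 0.4936 -0.2809  0.1592] tool mm [-12.2   0.3 -10.4]
305 240 [99 98 92] [ 0.4881 -0.2799  0.1579] tool mm [-14.8  -4.8 -10.6]
316 250 [21 23 21] [ 0.4861 -0.2803  0.1681] tool mm [-23.9   0.3  -9.9]
327 240 [101 100  94] [ 0.496  -0.2812  0.1643] tool mm [-14.6   5.4 -10.5]
316 265 [18 19 20] [ 0.4772 -0.2787  0.1788] tool mm [-37.9   0.2 -10.3]
316 280 [22 22 24] [ 0.4744 -0.2834  0.1812] tool mm [-41.1   0.2  -5.2]
316 300 [25 22 23] [ 0.4731 -0.2934  0.181 ] tool mm [-40.8   0.2   4.9]
316 325 [137 133 128] [ 0.4938 -0.3485  0.1473] tool mm [ 3.3  0.4 56.4]
316 335 [25 24 25] [ 0.4516 -0.2761  0.2093] tool mm [-77.8   0.1  -9.1]
```

View pics/wrist3z.png

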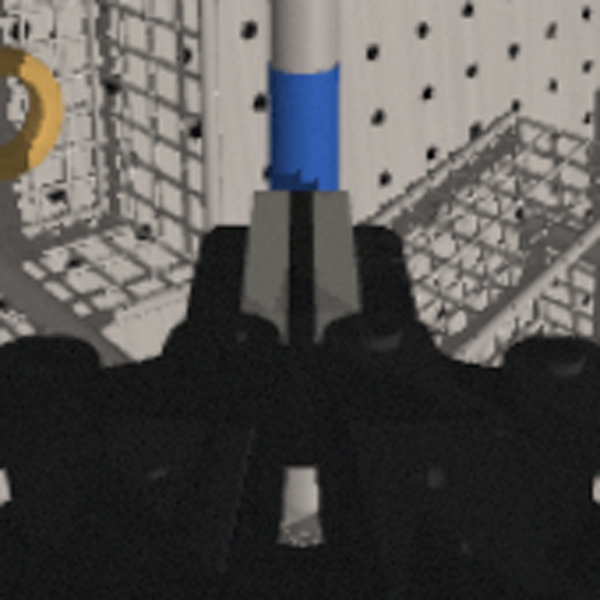

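```bash
python3 - <<'E'
from h import *
g=bot.grab_frame('side'); h=bot.grab_frame('top'); s=bot.sense(); R0=R.from_rotvec(s['orientation']).as_matrix(); p0=s['position']
f=bot.grab_frame('wrist');Rm,t=ext(f); print('cam in tool',((-Rm.T@t-p0)@R0).round(3))
for n,k in(('side',g),('top',h)):
    print(n,[ (d,proj(k,p0+R0[:,0]*d/1000)[0].round(1)) for d in(-30,-12,6,25)])
    C=cloud(k); T=(C-p0)@R0*1000; dark=k['color'].max(-1)<70
    m=dark&(k['depth']>0)&(abs(T[...,1])<15)&(abs(T[...,2])<16)&(T[...,0]>-80)&(T[...,0]<60)
    v,u=np.nonzero(m); o=np.argsort(-T[m][:,0])[:10]; print(m.sum()); [print(u[i],v[i],T[v[i],u[i]].round(1),k['color'][v[i],u[i]]) for i in o]
    x,y=proj(k,p0)[0].astype(int); im=cv2.cvtColor(k['color'],cv2.COLOR_RGB2BGR)[y-20:y+20,x-20:x+20]; cv2.imwrite(f'pics/{n}3c.png',cv2.resize(im,(600,600),interpolation=cv2.INTER_NEAREST)); print('crop origin',x-20,y-20)
E
```

```text
cam in tool [-0.146 -0.    -0.071]
side [(-30, array([384.4, 159. ])), (-12, array([381.2, 160.3])), (6, array([378.1, 161.6])), (25, array([374.9, 162.9]))]
71
379 162 [-6.7 -1.2 -7.7] [69 68 59]
382 164 [-17.1 -11.1  -9.1] [50 48 47]
380 162 [-17.2  -1.7 -12.3] [62 61 56]
379 159 [-17.8   8.7 -10.2] [31 30 29]
380 159 [-19.    6.9  -7.4] [56 55 54]
381 162 [-19.8  -3.2 -10.7] [69 67 63]
380 158 [-20.2   9.8  -6.2] [34 34 34]
383 164 [-22.1 -12.3  -9.4] [61 58 58]
381 158 [-24.6   8.5  -6.2] [35 32 33]
384 163 [-27.7 -10.7  -8.2] [48 47 45]
crop origin 359 141
top [(-30, array([401.8, 217. ])), (-12, array([401.5, 214. ])), (6, array([401.2, 211.1])), (25, array([400.9, 208.1]))]
9
401 210 [ 4.9  4.6 -1.7] [13 27 57]
398 213 [-10.9   1.1 -11.5] [56 51 37]
398 214 [-15.7   0.3 -11.5] [58 53 47]
400 211 [-20.3  14.9  -8.3] [55 54 51]
399 215 [-33.2   7.4 -10.6] [50 49 49]
398 217 [-41.3   4.4 -13.6] [62 52 39]
402 218 [-55.4  11.3  -3.2] [15 17 19]
399 217 [-56.4  13.9 -13.1] [25 24 24]
403 218 [-56.7  12.6  -0.4] [19 23 20]
crop origin 381 192
```

View pics/side3c.png

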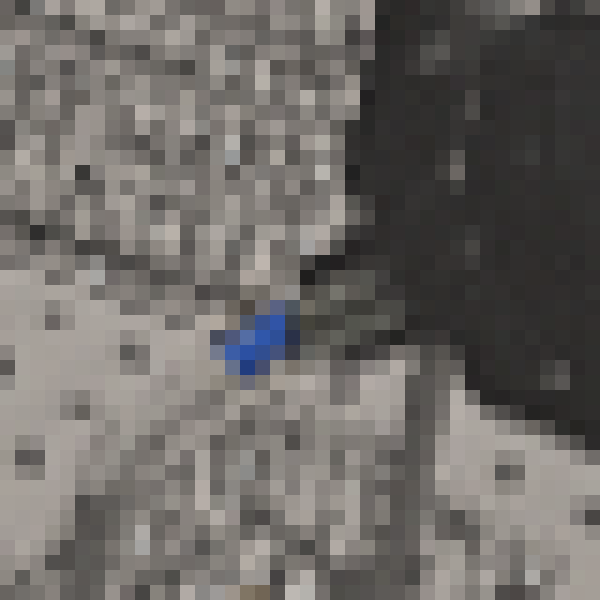

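View pics/top3c.png

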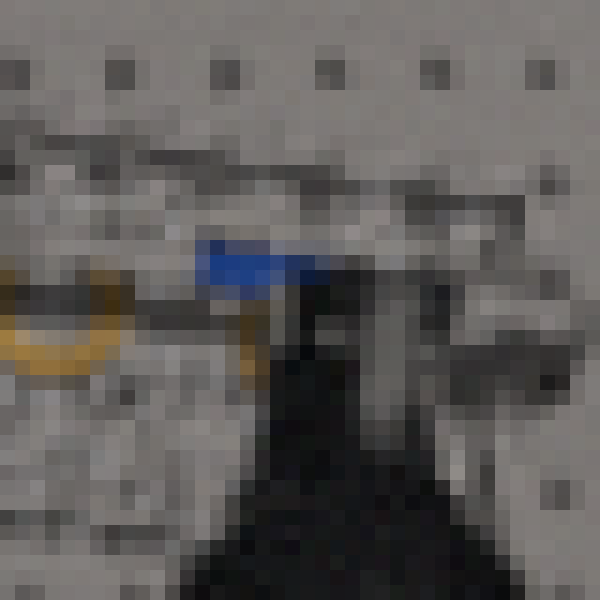

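All three cameras agree that the shut fingertips lie about 12 mm behind the reported TCP, not 25 mm ahead of it. The real grasp point is therefore about 30 mm behind the reported TCP. I open, reduce the lean to 34° to stay clear of the joint 6 limit, and advance further.

```bash
sed -i "s/(0 if tcp else .006)\*Rt/(0 if tcp else -.030)*Rt/" h.py; python3 - <<'E'
from h import *
Rt=tool(-8.5,34,1); plan(HM-.04*Rt[:,0],Rt,8); plan(HM,Rt,8)
E
```

```text
t 5.45 tcp [ 0.4996 -0.2924  0.1496] F [ 0.6 -0.2 -0.5] w 0.0001 | turn [ 0.01 -0.07 -5.93] 5.9 shift [-0.37  0.13 -0.15] 0.4
t 5.45 tcp [ 0.4996 -0.2924  0.1496] F [ 0.6 -0.2 -0.5] w 0.0001 | turn [ 0.01 -0.07 -5.93] 5.9 shift [ 3.61 -0.28 -0.14] 3.6
```

Request:
step_arm(moves=[0,0,-1,-1,0,0,2,0,0,-2,-1,0.1,0,4,0,0,-3,-1,0.1,0,6,0,0,-4,-1,0.1,0,7,0,0,-5,-1,0.1,-0.1,7,0,0,-6,-1,0.1,-0.1,7,0,0,-6,-0.5,0.1,-0.1,7,0,0,-6,0,0.1,-0.1,7])

```text
time_s: 6.25
position: [0.5008, -0.2914, 0.15]
orientation: [1.502, 0.663, -0.875]
contact_force: [-0.4, 0.2, 0.1]
width: 0.0702
```

```bash
python3 - <<'E'
from h import *
print(bot.sense()['joints'])
Rt=tool(-8.5,34,1); plan(HM,Rt,8)
E
```

```text
[ 0.84051832  0.14595412 -0.2619705   2.22056389 -0.72762806  0.31185841
  1.08992667]
t 6.25 tcp [ 0.5008 -0.2914  0.15  ] F [-0.4  0.2  0.1] w 0.0702 | turn [ 0.03 -0.08  0.05] 0.1 shift [ 3.6  -0.02 -0.03] 3.6
```

Request:
step_arm(moves=[0,0,0,0.6,0,0,7,0,0,0,1.2,0,0,7,0,0,0,1.8,0,0,7,0,0,0,2.4,0,0,7,0,0,0,3,0,0,7,0,0,0,3.6,0,0,7,0,0,0,3.6,0,0,6,0,0,0,3.6,0,0,4])

```text
time_s: 7.05
position: [0.5208, -0.2942, 0.12]
orientation: [1.502, 0.663, -0.875]
contact_force: [0.5, -0.1, 0.6]
width: 0.0471
```

```bash
python3 - <<'E'
from h import *
print(bot.sense()['joints'])
Rt=tool(-8.5,34,1); plan(HM,Rt,8); save(bot.grab_frame('wrist'),'wrist4')
E
```

```text
[ 0.8150727   0.22790227 -0.26556827  2.2085796  -0.81599018  0.24004672
  1.17791991]
t 7.05 tcp [ 0.5208 -0.2942  0.12  ] F [ 0.5 -0.1  0.6] w 0.0471 | turn [ 0.04 -0.09  0.06] 0.1 shift [-0.02 -0.01 -0.02] 0.0
```

View pics/wrist4.png

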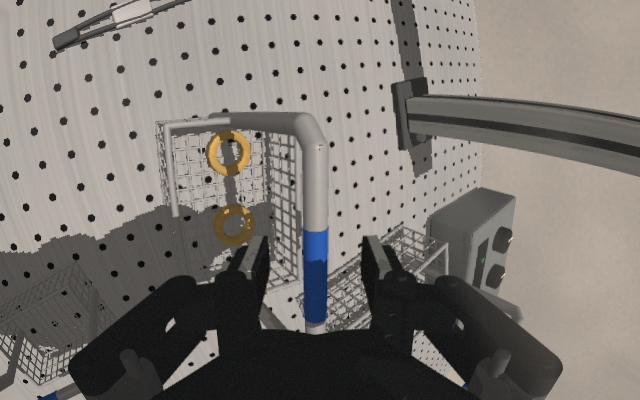

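The sleeve spans rows 232–322 and the jaws close at about rows 260–300, so the bar is well between the fingers. I close again.

Request:
step_arm(moves=[0,0,0,0,0,0,3,0,0,0,0,0,0,2.2,0,0,0,0,0,0,1.6,0,0,0,0,0,0,1.2,0,0,0,0,0,0,0.6,0,0,0,0,0,0,0,0,0,0,0,0,0,0,0,0,0,0,0,0,0])

```text
time_s: 7.9
position: [0.5208, -0.2944, 0.1204]
orientation: [1.502, 0.662, -0.875]
contact_force: [-2.5, -0.2, 4.0]
width: 0.008
```

```bash
python3 - <<'E'
from h import *
Rt=tool(-8.5,34,1); plan(HM+[0,0,.19],Rt,8); save(bot.grab_frame('wrist'),'wrist5')
E
```

```text
t 7.9 tcp [ 0.5208 -0.2944  0.1204] F [-2.5 -0.2  4. ] w 0.008 | turn [ 0.04 -0.07  0.03] 0.1 shift [-15.75  10.58  -0.05] 19.0
```

View pics/wrist5.png

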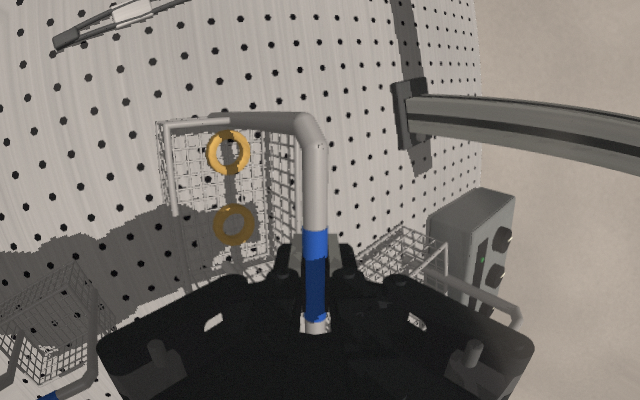

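Gripped at a width of 8 mm. I lift 5 cm and check.

Request:
step_arm(moves=[0,0,0,-0.25,0.17,0,0,0,0,0,-0.66,0.45,0,0,0,0,0,-1.25,0.84,0,0,0,0,0,-2.07,1.39,0,0,0,0,0,-2.9,1.95,0,0,0,0,0,-3.73,2.51,0,0,0,0,0,-4.15,2.79,0,0,0,0,0,-4.15,2.79,0,0])

```text
time_s: 8.75
position: [0.5212, -0.2945, 0.1715]
orientation: [1.501, 0.661, -0.874]
contact_force: [-0.3, -0.6, -4.0]
width: 0.008
```

```bash
python3 - <<'E'
from h import *
s=bot.sense();print(s['joints'],s['wrist_torque'])
Rt=tool(-8.5,34,1); plan(HM+[0,0,.19],Rt,8); save(bot.grab_frame('wrist'),'wrist6')
g=bot.grab_frame('side'); cv2.imwrite('pics/side6.png',cv2.resize(cv2.cvtColor(g['color'],cv2.COLOR_RGB2BGR)[90:250,300:500],None,fx=4,fy=3.75,interpolation=cv2.INTER_CUBIC))
E
```

```text
[ 0.72152145  0.13707156 -0.15697069  2.16779878 -0.64763257  0.35532715
  0.98238291] [ 0.13268424  0.87927209 -0.06414106]
t 8.75 tcp [ 0.5212 -0.2945  0.1715] F [-0.3 -0.6 -4. ] w 0.008 | turn [ 0.09 -0.03 -0.05] 0.1 shift [-11.52   7.71  -0.04] 13.9
```

View pics/wrist6.png

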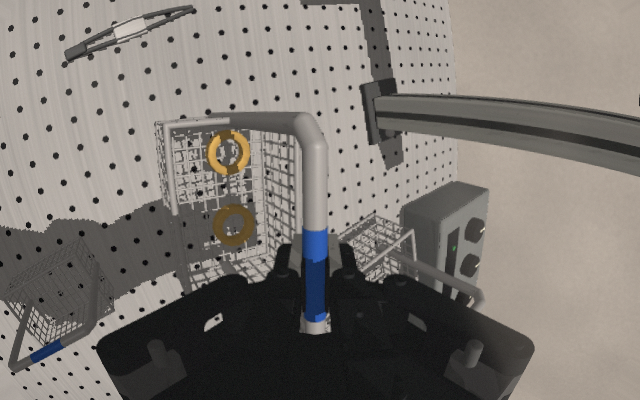

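View pics/side6.png

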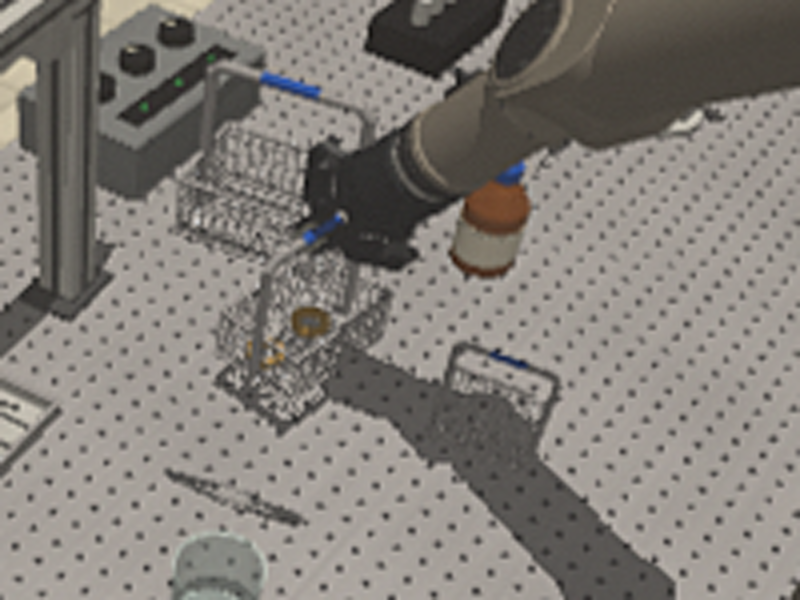

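```bash
cat >> h.py <<'E'
def hk(x,y,z,yaw=5):
    a=np.radians(yaw); return HOOK+[x*np.cos(a)-y*np.sin(a),x*np.sin(a)+y*np.cos(a),z]
E
python3 - <<'E'
from h import *
plan(hk(-.08,0,.065),tool(5,34,1),8); print(hk(-.08,0,.065))
E
```

```text
t 8.85 tcp [ 0.5205 -0.2941  0.1701] F [ 0.1  0.1 -2.3] w 0.0082 | turn [-11.14   7.45   0.06] 13.4 shift [ -6.95  12.02 -28.21] 31.4
[ 0.60530442 -0.02547246  0.32      ]
```

Request:
step_arm(moves=[-0.2,0.15,0,-0.4,0.35,-0.5,0,-0.6,0.4,0,-0.9,0.9,-1.4,0,-1.1,0.75,0,-1.5,1.6,-2.8,0,-1.9,1.3,0,-2.2,2.5,-4.8,0,-2.9,1.9,0,-2.9,3.6,-7.3,0,-4,2.7,0,-3.6,4.8,-10.1,0,-5.1,3.4,0,-4.2,6,-13,0,-6.2,4.1,0,-4.8,7.2,-15.8,0])

```text
time_s: 9.65
position: [0.576, -0.1408, 0.2504]
orientation: [1.44, 0.754, -0.776]
contact_force: [1.1, 0.4, -3.1]
width: 0.0088
```

```bash
python3 - <<'E'
from h import *
print(bot.sense()['joints']);plan(hk(-.08,0,.065),tool(5,34,1),8); print(hk(-.08,0,.065))
E
```

```text
[ 0.47889139  0.002323   -0.23957745  2.10799598 -0.27718498  0.46754129
  0.43563422]
t 9.65 tcp [ 0.576  -0.1408  0.2504] F [ 1.1  0.4 -3.1] w 0.0088 | turn [-4.9   3.28  0.14] 5.9 shift [ -1.25   6.17 -11.75] 13.3
[ 0.60530442 -0.02547246  0.32      ]
```

Request:
step_arm(moves=[-0.9,0.6,0,-0.25,1.2,-2.3,0,-1.8,1.2,0,-0.45,2.2,-4.3,0,-2.6,1.7,0.1,-0.65,3.2,-6.1,0,-3.3,2.2,0.1,-0.8,4.1,-7.8,0,-3.9,2.6,0.1,-0.95,4.8,-9.2,0,-4.4,2.9,0.1,-1.1,5.4,-10.4,0,-4.7,3.2,0.1,-1.2,5.9,-11.3,0,-4.9,3.3,0.1,-1.25,6.2,-11.7,0])

```text
time_s: 10.45
position: [0.6224, -0.0235, 0.2954]
orientation: [1.39, 0.821, -0.694]
contact_force: [0.7, -0.7, -3.7]
width: 0.0079
```

```bash
python3 - <<'E'
from h import *
print(bot.sense()['joints']);plan(hk(-.08,0,.065),tool(5,34,1),8); save(bot.grab_frame('wrist'),'wrist7')
g=bot.grab_frame('side'); cv2.imwrite('pics/side7.png',cv2.resize(cv2.cvtColor(g['color'],cv2.COLOR_RGB2BGR)[60:260,200:400],(800,600)[::1] and (600,600),interpolation=cv2.INTER_CUBIC))
import pickle; pickle.dump(g,open('side7.pkl','wb')); h=bot.grab_frame('top'); pickle.dump(h,open('top7.pkl','wb'))
cv2.imwrite('pics/top7.png',cv2.resize(cv2.cvtColor(h['color'],cv2.COLOR_RGB2BGR)[90:250,240:400],(600,600),interpolation=cv2.INTER_CUBIC))
E
```

```text
[ 0.35528883  0.0076142  -0.36063161  1.99688871 -0.08607564  0.54852924
  0.14386524]
t 10.45 tcp [ 0.6224 -0.0235  0.2954] F [ 0.7 -0.7 -3.7] w 0.0079 | turn [ 0.05 -0.08  0.06] 0.1 shift [-0.   -0.05  0.05] 0.1
```

View pics/wrist7.png

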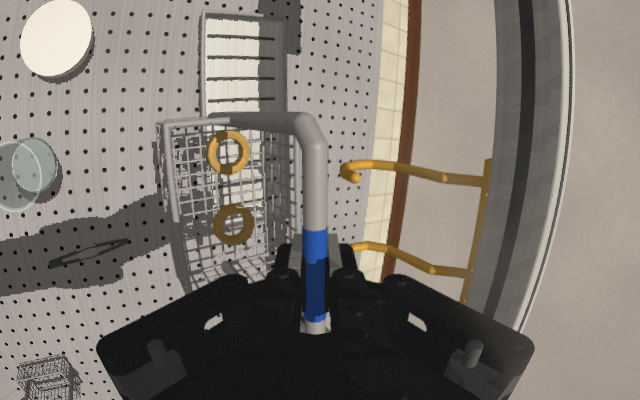

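View pics/side7.png

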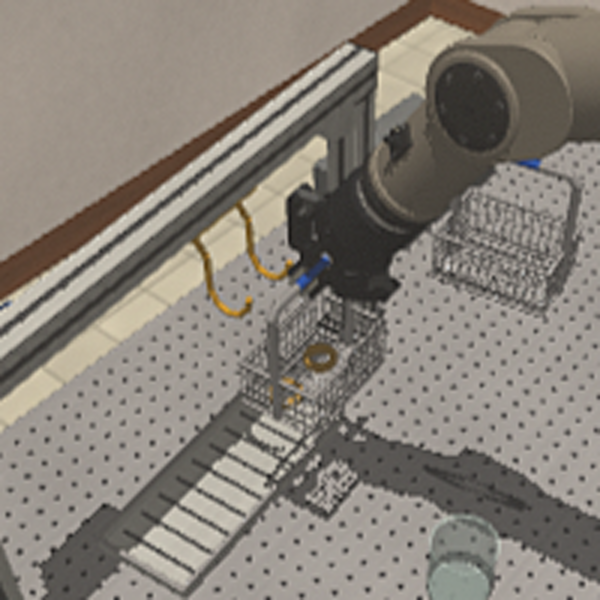

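View pics/top7.png

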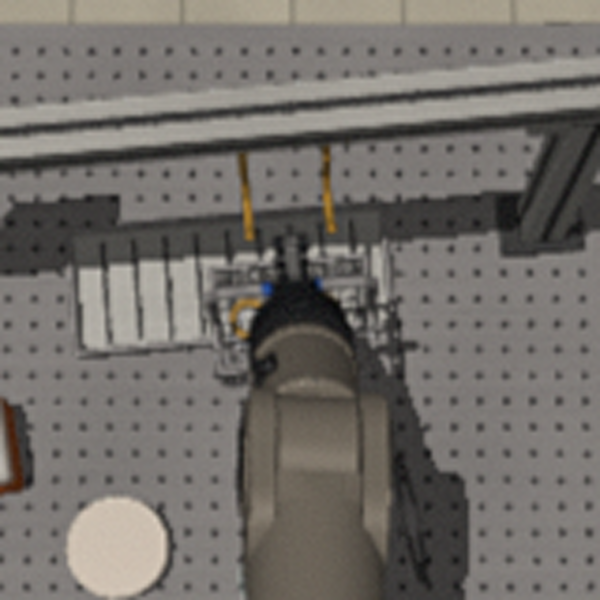

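The wrist view shows both rings lying in the level basket, with prong tips at (345,172) and (355,247). I measure bar and prongs together in this one frame.

```bash
python3 - <<'E'
from h import *
import pickle
f=bot.grab_frame('wrist'); s=bot.sense(); Rm,t=ext(f); R0=R.from_rotvec(s['orientation']).as_matrix(); p0=s['position']
v,u=np.mgrid[:400,:640]; a,b=(u-f['cx'])/f['fx'],(v-f['cy'])/f['fy']; th=np.hypot(a,b)+1e-9
ray=np.stack([np.sin(th)*a/th,np.sin(th)*b/th,np.cos(th)],-1); W=((ray/ray[...,2:]*f['depth'][...,None])-t)@Rm
hsv=cv2.cvtColor(f['color'],cv2.COLOR_RGB2HSV); H,S,V=[hsv[...,i].astype(int) for i in range(3)]
m=(H>12)&(H<32)&(S>110)&(V>60)&(u>335)&(u<500)&(v>150)&(v<300)&(f['depth']>0)
yaw=np.radians(5); Rh=np.array([[np.cos(yaw),-np.sin(yaw),0],[np.sin(yaw),np.cos(yaw),0],[0,0,1]])
P=(W[m]-HOOK)@Rh*1000
P=P[(abs(P[:,1])<60)&(abs(P[:,0])<60)]
for sg in(1,-1):
    Q=P[P[:,1]*sg>0]; Q=Q[np.argsort(Q[:,0])]; print('prong',sg,len(Q),'y med',np.median(Q[:,1]).round(1))
    for x0 in range(-36,40,6):
        q=Q[(Q[:,0]>=x0)&(Q[:,0]<x0+6)]
        if len(q): print(x0,len(q),'y',np.median(q[:,1]).round(1),'z',q[:,2].min().round(1),np.median(q[:,2]).round(1),q[:,2].max().round(1))
# bar: grey & blue between
m=(u>305)&(u<325)&(v>150)&(v<225); T=(W[m]-p0)@R0*1000; print('bar tool',np.median(T,0).round(1)); Bp=W[m]; B=(Bp-HOOK)@Rh*1000
k=np.polyfit(B[:,1],B[:,0],1);kz=np.polyfit(B[:,1],B[:,2],1); print('bar hookframe x,z at y=0',k,kz,'zmax',B[:,2].max(),'cmd bar',((p0-.03*R0[:,0]-HOOK)@Rh*1000).round(1))
for n in('side7','top7'):
    g=pickle.load(open(n+'.pkl','rb')); hs=cv2.cvtColor(g['color'],cv2.COLOR_RGB2HSV).astype(int); C=(cloud(g)-HOOK)@Rh*1000
    mb=(hs[...,0]>105)&(hs[...,0]<130)&(hs[...,1]>120)&(abs(C[...,0]+80)<30)&(abs(C[...,1])<50)&(g['depth']>0)
    print(n,'sleeve',mb.sum(),np.median(C[mb],0).round(1),C[mb].min(0).round(1),C[mb].max(0).round(1))
    my=(hs[...,0]>12)&(hs[...,0]<32)&(hs[...,1]>110)&(hs[...,2]>60)&(abs(C[...,0])<40)&(abs(C[...,1])<45)&(C[...,2]<60)&(C[...,2]>-20)&(g['depth']>0)
    for sg in(1,-1):
        Q=C[my&(C[...,1]*sg>0)]; print(' prong',sg,len(Q),'xmin',np.sort(Q[:,0])[:3].round(1),'y',np.median(Q[:,1]).round(1),'zlow',np.sort(Q[:,2])[:4].round(1))
# low pts: rings/basket level: corners of handle
E
```

```text
prong 1 1995 y med 30.6
-30 195 y 30.7 z 11.8 25.5 30.5
-24 35 y 32.8 z 6.8 12.0 29.8
-18 17 y 32.8 z 0.7 6.4 10.4
-12 25 y 32.1 z -0.4 1.5 3.6
-6 48 y 30.9 z -1.8 0.3 1.9
0 66 y 30.8 z -3.7 -0.7 1.3
6 70 y 30.5 z -1.2 1.1 3.3
12 129 y 30.3 z 0.8 6.2 13.9
18 903 y 30.4 z 7.0 50.1 90.1
24 348 y 29.9 z 24.5 85.2 89.1
30 144 y 30.7 z 68.7 74.7 86.2
36 10 y 32.8 z 75.6 78.2 79.0
prong -1 1400 y med -34.0
-6 20 y -33.4 z -3.4 -1.2 0.7
0 53 y -34.2 z -3.7 -1.0 1.2
6 61 y -34.9 z -2.9 0.9 3.5
12 109 y -34.7 z -1.5 5.7 13.1
18 703 y -33.9 z 5.0 48.9 89.4
24 326 y -33.2 z 14.6 85.1 89.0
30 120 y -34.7 z 66.8 74.0 80.4
36 8 y -33.5 z 77.4 77.9 78.5
bar tool [-33.6   0.1 -41.3]
bar hookframe x,z at y=0 [ -0.13134477 -77.0799156 ] [ 0.19457439 60.37839264] zmax 160.9425241200818 cmd bar [-80.2  -1.2  64.7]
side7 sleeve 24 [-82.1  12.9  67.9] [-85.3 -18.1  63.6] [-76.   24.8  71.6]
 prong 1 54 xmin [-29.8 -29.6 -27.1] y 34.0 zlow [-3.3 -2.3 -2.3 -1.9]
 prong -1 52 xmin [-30.5 -28.2 -27. ] y -32.1 zlow [-2.7 -2.4 -2.3 -2.1]
top7 sleeve 13 [-80.2  16.4  74.8] [-97.6 -18.6  66.4] [-75.4  22.2 129. ]
 prong 1 35 xmin [-26.8 -26.2 -25.6] y 30.4 zlow [-3.2 -2.  -1.7 -0.7]
 prong -1 40 xmin [-24.7 -24.4 -24.1] y -34.8 zlow [-5.3 -4.1 -2.  -1.1]
```

```bash
python3 - <<'E'
from h import *
f=bot.grab_frame('wrist'); s=bot.sense(); Rm,t=ext(f); R0=R.from_rotvec(s['orientation']).as_matrix(); p0=s['position']
v,u=np.mgrid[:400,:640]; a,b=(u-f['cx'])/f['fx'],(v-f['cy'])/f['fy']; th=np.hypot(a,b)+1e-9
ray=np.stack([np.sin(th)*a/th,np.sin(th)*b/th,np.cos(th)],-1); W=((ray/ray[...,2:]*f['depth'][...,None])-t)@Rm
T=(W-(p0-.03*R0[:,0]))@R0*1000
m=(f['color'].max(-1)<75)&(f['depth']>0)&(f['depth']<.25)&(abs(T).max(-1)<130)&(T[...,2]<60)
P=T[m]; a=np.radians(5); hx=np.array([np.cos(a),np.sin(a),0]); Q=(W[m]-(p0-.03*R0[:,0]))*1000
X=Q@hx; Z=Q[:,2]; Y=Q@np.array([-np.sin(a),np.cos(a),0])
print('tool frame rel bar: x bins, max|y|')
for x0 in range(-120,30,10):
    k=(P[:,0]>=x0)&(P[:,0]<x0+10)
    if k.any(): print(x0,k.sum(),'y',P[k,1].min().round(),P[k,1].max().round(),'z',P[k,2].min().round(),P[k,2].max().round())
print('hook axes rel bar')
for z0 in range(-30,140,10):
    k=(Z>=z0)&(Z<z0+10)
    if k.any(): print(z0,k.sum(),'xmax',np.sort(X[k])[-3:].round(),'Y',Y[k].min().round(),Y[k].max().round())
s=bot.sense();print(s['time_s'])
plan(hk(0,-.001,.048),tool(5,34,1),8); plan(hk(-.04,-.001,.048),tool(5,34,1),8)
E
```

```text
tool frame rel bar: x bins, max|y|
-80 7155 y -56.0 56.0 z -21.0 4.0
-70 11927 y -64.0 63.0 z -21.0 9.0
-60 7747 y -62.0 62.0 z -18.0 10.0
-50 6336 y -55.0 54.0 z -18.0 11.0
-40 3921 y -48.0 48.0 z -17.0 11.0
-30 4285 y -41.0 42.0 z -14.0 13.0
-20 1355 y -35.0 34.0 z -14.0 11.0
-10 381 y -18.0 17.0 z -53.0 32.0
0 341 y -18.0 17.0 z -62.0 22.0
10 2732 y -18.0 113.0 z -130.0 50.0
20 1636 y -25.0 111.0 z -130.0 50.0
hook axes rel bar
-30 84 xmax [0. 1. 1.] Y 6.0 61.0
-20 211 xmax [-1. -1. -0.] Y 6.0 62.0
-10 351 xmax [23. 24. 24.] Y -32.0 61.0
0 3384 xmax [20. 20. 21.] Y -19.0 14.0
10 5263 xmax [13. 13. 13.] Y -13.0 14.0
20 4896 xmax [ 12.  12. 103.] Y -51.0 18.0
30 4267 xmax [18. 18. 18.] Y -9.0 18.0
40 11143 xmax [104. 104. 104.] Y -50.0 130.0
50 7043 xmax [ 18.  18. 102.] Y -50.0 21.0
60 4707 xmax [18. 18. 19.] Y -10.0 21.0
70 3980 xmax [18. 18. 20.] Y -2.0 21.0
80 2455 xmax [18. 18. 19.] Y -9.0 14.0
90 3 xmax [ 9. 10. 11.] Y -8.0 5.0
10.7
t 10.7 tcp [ 0.6218 -0.0255  0.2946] F [-0.6  0.1 -3. ] w 0.008 | turn [-0.06  0.02  0.11] 0.1 shift [ 5.85  5.75 -0.05] 8.2
t 10.7 tcp [ 0.6218 -0.0255  0.2946] F [-0.6  0.1 -3. ] w 0.008 | turn [-0.06  0.02  0.11] 0.1 shift [ 3.62  2.43 -0.05] 4.4
```

```bash
python3 - <<'E'
from h import *
plan(hk(-.04,-.001,.05),tool(5,34,1),8)
plan(hk(-.009,-.001,.044),tool(5,34,1),8)
E
```

```text
t 10.7 tcp [ 0.6218 -0.0255  0.2946] F [-0.6  0.1 -3. ] w 0.008 | turn [-0.06  0.02  0.11] 0.1 shift [ 3.45  2.54 -0.05] 4.3
t 10.7 tcp [ 0.6218 -0.0255  0.2946] F [-0.6  0.1 -3. ] w 0.008 | turn [-0.06  0.02  0.11] 0.1 shift [ 5.68  4.78 -0.05] 7.4
```

Request:
step_arm(moves=[0,0,0,0.35,0.3,0,0,0,0,0,1.1,0.9,0,0,0,0,0,2.1,1.75,0,0,0,0,0,3.2,2.7,0,0,0,0,0,4.2,3.55,0,0,0,0,0,5,4.2,0,0,0,0,0,5.5,4.6,0,0,0,0,0,5.65,4.75,0,0])

```text
time_s: 11.5
position: [0.693, -0.0191, 0.2735]
orientation: [1.391, 0.821, -0.697]
contact_force: [1.3, 0.1, -2.0]
width: 0.008
```

```bash
python3 - <<'E'
from h import *
plan(hk(-.009,-.001,.009),tool(5,34,1),8)
f=bot.grab_frame('wrist');save(f,'wrist8')
g=bot.grab_frame('side'); cv2.imwrite('pics/side8.png',cv2.resize(cv2.cvtColor(g['color'],cv2.COLOR_RGB2BGR)[100:220,220:340],(600,600),interpolation=cv2.INTER_CUBIC))
E
```

```text
t 11.5 tcp [ 0.693  -0.0191  0.2735] F [ 1.3  0.1 -2. ] w 0.008 | turn [-0.06 -0.01  0.16] 0.2 shift [ 2.85 -1.92 -0.03] 3.4
```

View pics/wrist8.png

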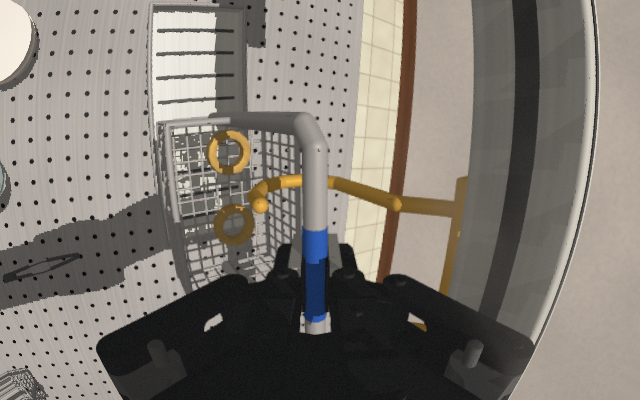

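View pics/side8.png

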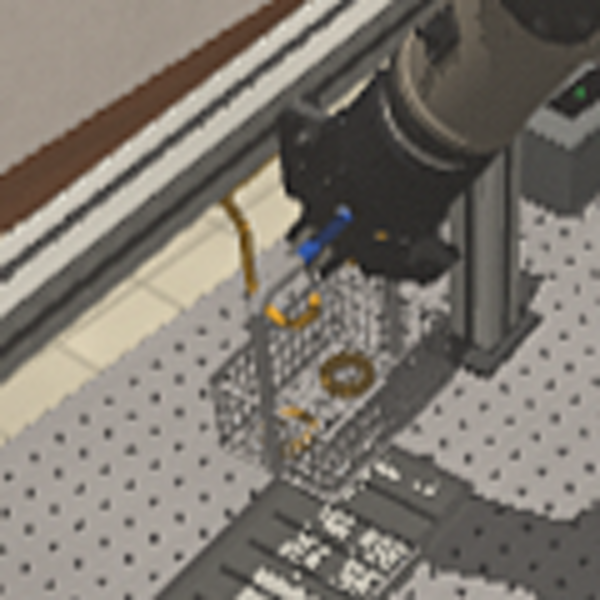

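The bar is behind the prong tip at (260,205), above the seat, and there is no contact force. I lower it.

Request:
step_arm(moves=[0,0,0,0.2,-0.15,0,0,0,0,0,0.55,-0.35,0,0,0,0,0,1,-0.65,0,0,0,0,0,1.5,-1,0,0,0,0,0,2,-1.35,0,0,0,0,0,2.4,-1.6,0,0,0,0,0,2.7,-1.8,0,0,0,0,0,2.8,-1.9,0,0])

```text
time_s: 12.4
position: [0.6932, -0.0192, 0.2407]
orientation: [1.391, 0.819, -0.696]
contact_force: [2.0, -0.0, -0.6]
width: 0.0082
```

```bash
python3 - <<'E'
from h import *
plan(hk(-.006,-.001,.004),tool(5,34,1),8)
f=bot.grab_frame('wrist');save(f,'wrist9')
g=bot.grab_frame('side'); cv2.imwrite('pics/side9.png',cv2.resize(cv2.cvtColor(g['color'],cv2.COLOR_RGB2BGR)[100:220,220:340],(600,600),interpolation=cv2.INTER_CUBIC))
s=bot.sense(); Rm,t=ext(f)
v,u=np.mgrid[:400,:640]; a,b=(u-f['cx'])/f['fx'],(v-f['cy'])/f['fy']; th=np.hypot(a,b)+1e-9
ray=np.stack([np.sin(th)*a/th,np.sin(th)*b/th,np.cos(th)],-1); W=((ray/ray[...,2:]*f['depth'][...,None])-t)@Rm
yaw=np.radians(5); Rh=np.array([[np.cos(yaw),-np.sin(yaw),0],[np.sin(yaw),np.cos(yaw),0],[0,0,1]])
Q=(W-HOOK)@Rh*1000
for uu,vv in [(316,150),(312,160),(316,170),(316,210),(316,225)]: print(uu,vv,f['color'][vv,uu],Q[vv,uu].round(1))
hsv=cv2.cvtColor(f['color'],cv2.COLOR_RGB2HSV).astype(int)
m=(hsv[...,0]>12)&(hsv[...,0]<32)&(hsv[...,1]>110)&(hsv[...,2]>60)&(abs(Q[...,0])<40)&(abs(Q[...,1])<45)&(Q[...,2]>-10)&(Q[...,2]<60)
P=Q[m]
for x0 in range(-36,36,6):
    k=(P[:,0]>=x0)&(P[:,0]<x0+6)
    if k.any(): print(x0,k.sum(),np.median(P[k,1]).round(1),P[k,2].min().round(1),P[k,2].max().round(1))
E
```

```text
t 12.4 tcp [ 0.6932 -0.0192  0.2407] F [ 2.  -0.  -0.6] w 0.0082 | turn [-0.05  0.01  0.02] 0.1 shift [ 0.69 -0.15 -0.04] 0.7
316 150 [146 141 136] [-11.1  53.8  14.6]
312 160 [140 133 127] [-11.3  49.8  12.3]
316 170 [162 157 150] [-10.2  46.1  13.3]
316 210 [155 150 146] [-10.6  30.6  13.8]
316 225 [157 150 145] [-10.   23.9  12.9]
-30 546 31.4 11.5 31.2
-24 177 32.9 5.7 29.6
-18 170 32.2 -1.0 29.1
-12 81 -32.7 -7.2 5.5
-6 4 34.0 12.6 13.5
0 36 29.9 -0.9 1.2
6 195 30.7 -2.4 4.3
12 330 30.7 -0.8 14.7
18 1589 31.1 6.0 60.0
24 16 33.0 18.2 45.4
```

View pics/wrist9.png

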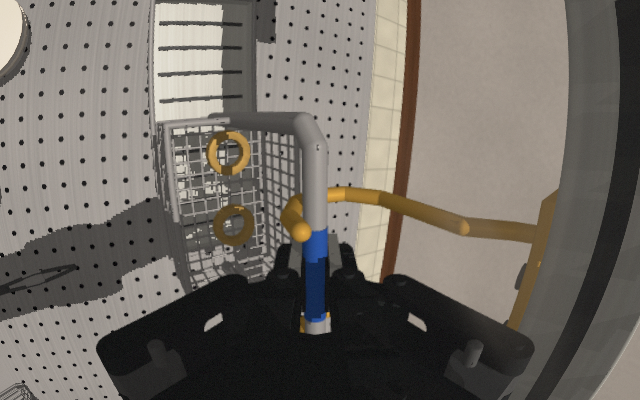

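View pics/side9.png

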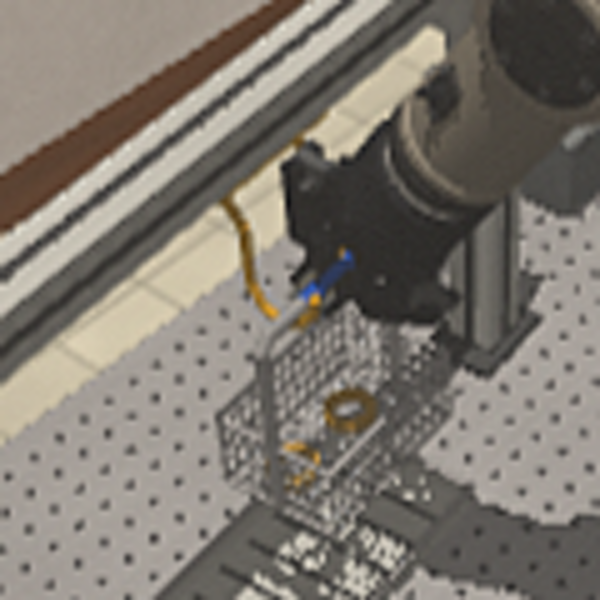

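Request:
step_arm(moves=[0,0,0,0.15,0.1,0,0,0,0,0,0.25,0.15,0,0,0,0,0,0.32,0.15,0,0,0,0,0,0.4,0.13,0,0,0,0,0,0.48,0.12,0,0,0,0,0,0.56,0.11,0,0,0,0,0,0.56,0.11,0,0,0,0,0,0.56,0.11,0,0])

```text
time_s: 13.3
position: [0.6977, -0.0188, 0.2374]
orientation: [1.392, 0.818, -0.695]
contact_force: [1.3, 0.2, -1.2]
width: 0.0081
```

```bash
python3 - <<'E'
from h import *
F=[]
for _ in range(4):
    f=bot.grab_frame('wrist'); F.append(bot.sense()['contact_force'])
print(np.mean(F,0),np.array(F).round(1)[:,2]); plan(hk(-.006,-.001,.004),tool(5,34,1),8);save(f,'wrist10')
Rm,t=ext(f);v,u=np.mgrid[:400,:640]; a,b=(u-f['cx'])/f['fx'],(v-f['cy'])/f['fy']; th=np.hypot(a,b)+1e-9
ray=np.stack([np.sin(th)*a/th,np.sin(th)*b/th,np.cos(th)],-1); W=((ray/ray[...,2:]*f['depth'][...,None])-t)@Rm
yaw=np.radians(5); Rh=np.array([[np.cos(yaw),-np.sin(yaw),0],[np.sin(yaw),np.cos(yaw),0],[0,0,1]])
Q=(W-HOOK)@Rh*1000
for uu,vv in [(316,150),(316,170),(316,190),(316,225)]: print(uu,vv,Q[vv,uu].round(1))
E
```

```text
[ 1.36766097  0.56352605 -1.60474158] [-1.5 -1.3 -1.3 -2.3]
t 13.5 tcp [ 0.6977 -0.0188  0.2374] F [ 2.1 -0.1 -2.3] w 0.008 | turn [-0.05  0.01 -0.05] 0.1 shift [ 0.17 -0.34 -0.04] 0.4
316 150 [-5.5 53.5  9.6]
316 170 [-5.8 46.1 10.1]
316 190 [-6.1 38.5 10.5]
316 225 [-6.1 24.3 10.4]
```

Request:
step_arm(moves=[0,0,0,0.04,-0.03,0,0,0,0,0,0.08,-0.06,0,0,0,0,0,0.12,-0.08,0,0,0,0,0,0.17,-0.11,0,0,0,0,0,0.21,-0.14,0,0,0,0,0,0.21,-0.14,0,0,0,0,0,0.21,-0.14,0,0,0,0,0,0.21,-0.14,0,0])

```text
time_s: 14.3
position: [0.6989, -0.0188, 0.2369]
orientation: [1.393, 0.815, -0.692]
contact_force: [-1.6, 0.1, 5.7]
width: 0.0083
```

```bash
python3 - <<'E'
from h import *
F=[]
for _ in range(4):
    f=bot.grab_frame('wrist'); F.append(bot.sense()['contact_force'])
print(np.mean(F,0)); plan(hk(-.006,-.001,.004),tool(5,34,1),8);save(f,'wrist11')
Rm,t=ext(f);v,u=np.mgrid[:400,:640]; a,b=(u-f['cx'])/f['fx'],(v-f['cy'])/f['fy']; th=np.hypot(a,b)+1e-9
ray=np.stack([np.sin(th)*a/th,np.sin(th)*b/th,np.cos(th)],-1); W=((ray/ray[...,2:]*f['depth'][...,None])-t)@Rm
yaw=np.radians(5); Rh=np.array([[np.cos(yaw),-np.sin(yaw),0],[np.sin(yaw),np.cos(yaw),0],[0,0,1]])
Q=(W-HOOK)@Rh*1000
for uu,vv in [(316,150),(316,170),(316,190),(316,225)]: print(uu,vv,Q[vv,uu].round(1))
E
```

```text
[-2.31340475  0.13985556  5.48259782]
t 14.5 tcp [ 0.6989 -0.0188  0.2369] F [-2.5 -0.   6. ] w 0.0081 | turn [-0.04  0.03 -0.27] 0.3 shift [ 0.05 -0.41 -0.05] 0.4
316 150 [-5.3 53.7 10.3]
316 170 [-5.1 46.2 10.1]
316 190 [-5.6 38.8 10.7]
316 225 [-4.4 23.9  9.1]
```

View pics/wrist11.png

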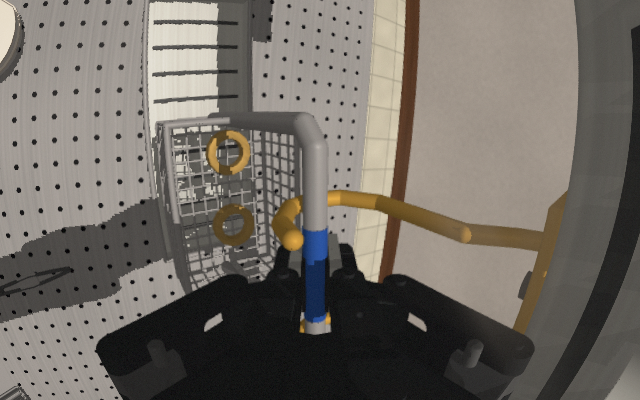

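Contact force has risen to +5.5 N upward, so the handle rests in the seats. I open just a little.

Request:
step_arm(moves=[0,0,0,-0.05,0.03,0,0,0,0,0,-0.05,0.03,0,0,0,0,0,-0.05,0.03,0,0.9,0,0,0,-0.05,0.03,0,1.1,0,0,0,-0.05,0.03,0,1.3,0,0,0,-0.05,0.03,0,1.5,0,0,0,-0.05,0.03,0,1.6,0,0,0,-0.05,0.03,0,1.6])

```text
time_s: 15.3
position: [0.6989, -0.0188, 0.2374]
orientation: [1.393, 0.815, -0.692]
contact_force: [-0.2, -0.1, -0.2]
width: 0.0164
```

```bash
python3 - <<'E'
from h import *
s=bot.sense(); plan(hk(-.006,-.001,.004),tool(5,34,1),8)
f=bot.grab_frame('wrist');save(f,'wrist12')
Rm,t=ext(f);v,u=np.mgrid[:400,:640]; a,b=(u-f['cx'])/f['fx'],(v-f['cy'])/f['fy']; th=np.hypot(a,b)+1e-9
ray=np.stack([np.sin(th)*a/th,np.sin(th)*b/th,np.cos(th)],-1); W=((ray/ray[...,2:]*f['depth'][...,None])-t)@Rm
yaw=np.radians(5); Rh=np.array([[np.cos(yaw),-np.sin(yaw),0],[np.sin(yaw),np.cos(yaw),0],[0,0,1]])
Q=(W-HOOK)@Rh*1000; R0=R.from_rotvec(s['orientation']).as_matrix(); T=(W-s['position'])@R0*1000
for uu,vv in [(316,150),(316,170),(316,190),(316,225)]: print(uu,vv,Q[vv,uu].round(1),T[vv,uu].round(1))
E
```

```text
t 15.3 tcp [ 0.6989 -0.0188  0.2374] F [-0.2 -0.1 -0.2] w 0.0164 | turn [-0.04  0.03 -0.27] 0.3 shift [ 0.1  -0.43 -0.05] 0.4
316 150 [-5.7 53.8 11.4] [-35.    0.2 -55.3]
316 170 [-5.2 46.2 10.6] [-34.    0.2 -47.7]
316 190 [-4.7 38.4 10. ] [-33.3   0.2 -39.8]
316 225 [-5.  24.3 10.4] [-33.7   0.2 -25.8]
```

View pics/wrist12.png

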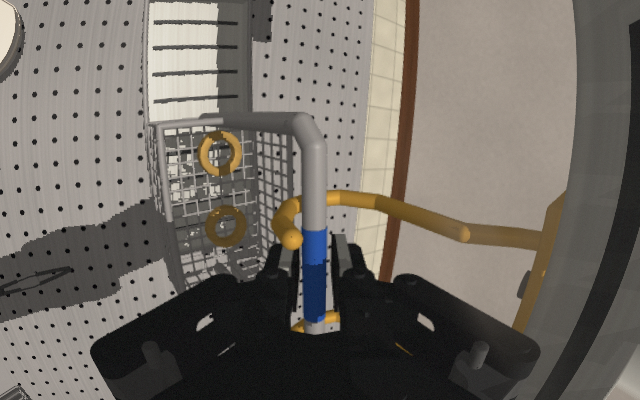

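Released, with force about zero and the basket still hanging. I retreat slowly along the finger axis.

Request:
step_arm(moves=[0,0,0,-0.2,0,0,1.6,0,0,0,-0.5,0,0,1.7,0,0,0,-0.9,0,0,1.7,0,0,0,-1.3,0,0,1.7,0,0,0,-1.8,0,0,1.7,0,0,0,-2.3,0,0,1.7,0,0,0,-2.8,0,0,1.7,0,0,0,-3.3,0,0,1.7])

```text
time_s: 16.15
position: [0.6801, -0.0203, 0.2652]
orientation: [1.392, 0.815, -0.692]
contact_force: [-0.5, 0.7, 0.4]
width: 0.017
```

```bash
python3 - <<'E'
from h import *
s=bot.sense(); plan(hk(-.006,-.001,.004),tool(5,34,1),8)
f=bot.grab_frame('wrist');save(f,'wrist13')
E
```

```text
t 16.15 tcp [ 0.6801 -0.0203  0.2652] F [-0.5  0.7  0.4] w 0.017 | turn [-0.03  0.03 -0.28] 0.3 shift [ 3.45 -0.44 -0.04] 3.5
```

View pics/wrist13.png

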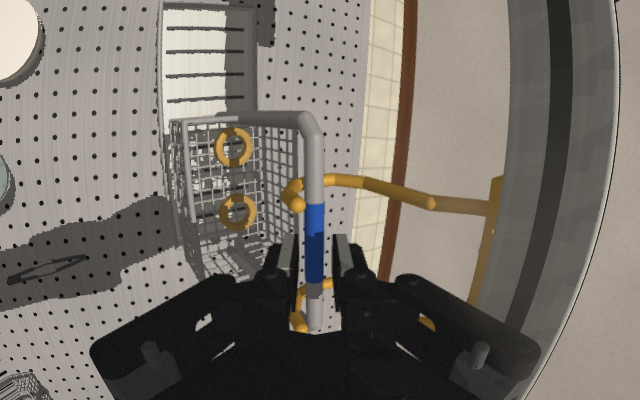

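The basket stays in the hook and the fingers are clear of the bar. I continue out and back.

Request:
step_arm(moves=[0,0,0,-0.8,0,0,1.7,0,0,0,-1.8,0,0,1.7,0,0,0,-3,0,0,1.7,0,0,0,-4.4,0,0,1.7,0,0,0,-6,0,0,1.7,0,0,0,-7.5,0,0,1.7,0,0,0,-9,0,0,1.7,0,0,0,-10,0,0,1.7])

```text
time_s: 17.0
position: [0.6236, -0.0255, 0.3506]
orientation: [1.393, 0.812, -0.69]
contact_force: [0.5, 0.6, 0.3]
width: 0.0169
```

Request:
step_arm(moves=[0,0,0,-0.8,-0.5,0,1.7,0,0,0,-1.6,-1.5,0,1.7,0,0,0,-2.4,-3,0,1.7,0,0,0,-3.2,-4.5,0,1.7,0,0,0,-4,-5.5,0,1.7,0,0,0,-4.5,-6,0,1.7,0,0,0,-4.5,-6,0,1.7,0,0,0,-4.5,-6,0,1.7])

```text
time_s: 17.8
position: [0.5493, -0.0317, 0.3542]
orientation: [1.393, 0.811, -0.689]
contact_force: [-0.3, 0.3, -0.6]
width: 0.017
```

```bash
python3 - <<'E'
from h import *
s=bot.sense(); print(s['time_s'],s['position'],s['contact_force'],np.abs(s['dq']).max())
f=bot.grab_frame('wrist');save(f,'wrist14')
g=bot.grab_frame('side'); cv2.imwrite('pics/side14.png',cv2.resize(cv2.cvtColor(g['color'],cv2.COLOR_RGB2BGR)[80:280,200:440],(720,600),interpolation=cv2.INTER_CUBIC))
f2=bot.grab_frame('wrist')
print('motion diff',np.abs(f2['color'].astype(int)-f['color']).mean(), (np.abs(f2['color'].astype(int)-f['color']).max(-1)>60).sum())
Rm,t=ext(f);v,u=np.mgrid[:400,:640]; a,b=(u-f['cx'])/f['fx'],(v-f['cy'])/f['fy']; th=np.hypot(a,b)+1e-9
ray=np.stack([np.sin(th)*a/th,np.sin(th)*b/th,np.cos(th)],-1); W=((ray/ray[...,2:]*f['depth'][...,None])-t)@Rm
yaw=np.radians(5); Rh=np.array([[np.cos(yaw),-np.sin(yaw),0],[np.sin(yaw),np.cos(yaw),0],[0,0,1]])
Q=(W-HOOK)@Rh*1000; hsv=cv2.cvtColor(f['color'],cv2.COLOR_RGB2HSV).astype(int)
m=(hsv[...,0]>105)&(hsv[...,0]<130)&(hsv[...,1]>120)&(abs(Q[...,0])<50)&(abs(Q[...,1])<60); P=Q[m]; print('sleeve',m.sum(),np.median(P,0).round(1),P.min(0).round(1),P.max(0).round(1))
E
```

```text
17.8 [ 0.54932657 -0.03174117  0.35422106] [-0.28509213  0.25260907 -0.5935678 ] 0.013595010330506588
motion diff 2.4797825520833334 212
sleeve 414 [-6.7 -0.1  9.7] [ -9.6 -23.8   4.1] [ 0.1 22.  12.3]
```

View pics/wrist14.png

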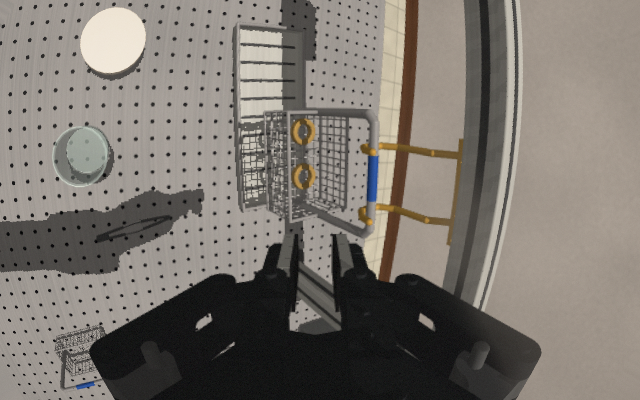

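View pics/side14.png

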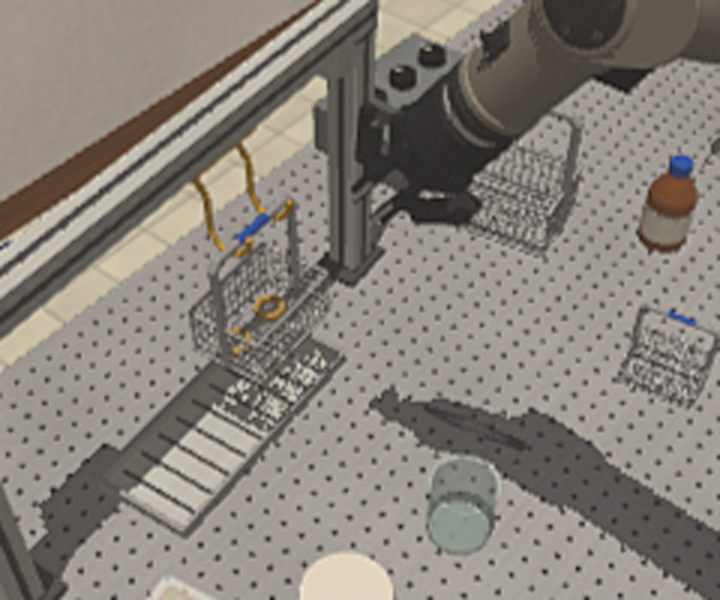

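The basket hangs on both prongs with both rings in it, clear of the gripper. I wait for any swing to die out, then compare frames.

Request:
step_arm(moves=[0,0,0,0,0,0,1.7,0,0,0,0,0,0,1.7,0,0,0,0,0,0,1.7,0,0,0,0,0,0,1.7,0,0,0,0,0,0,1.7,0,0,0,0,0,0,1.7,0,0,0,0,0,0,1.7,0,0,0,0,0,0,1.7])

```text
time_s: 18.75
position: [0.5494, -0.0317, 0.3538]
orientation: [1.393, 0.812, -0.69]
contact_force: [0.3, -0.4, 0.6]
width: 0.0168
```

Request:
step_arm(moves=[0,0,0,0,0,0,1.7,0,0,0,0,0,0,1.7,0,0,0,0,0,0,1.7,0,0,0,0,0,0,1.7,0,0,0,0,0,0,1.7,0,0,0,0,0,0,1.7,0,0,0,0,0,0,1.7,0,0,0,0,0,0,1.7])

```text
time_s: 19.55
position: [0.5494, -0.0317, 0.3538]
orientation: [1.393, 0.812, -0.69]
contact_force: [0.2, 0.0, 0.1]
width: 0.0168
```

```bash
python3 - <<'E'
from h import *
def ringpx(f):
    hsv=cv2.cvtColor(f['color'],cv2.COLOR_RGB2HSV).astype(int); v,u=np.mgrid[:400,:640]
    m=(hsv[...,0]>12)&(hsv[...,0]<32)&(hsv[...,1]>110)&(u>280)&(u<330)&(v>110)&(v<200); return u[m].mean().round(2),v[m].mean().round(2),m.sum()
for i in range(14):
    f=bot.grab_frame('wrist'); s=bot.sense(); print(round(s['time_s'],2),ringpx(f))
save(f,'wrist15'); h=bot.grab_frame('top'); save(h,'top15')
E
```

```text
19.6 (np.float64(302.91), np.float64(153.3), np.int64(730))
19.65 (np.float64(302.94), np.float64(153.27), np.int64(730))
19.7 (np.float64(302.95), np.float64(153.27), np.int64(727))
19.75 (np.float64(302.91), np.float64(153.14), np.int64(729))
19.8 (np.float64(302.88), np.float64(153.31), np.int64(735))
19.85 (np.float64(302.93), np.float64(153.36), np.int64(730))
19.9 (np.float64(302.91), np.float64(153.3), np.int64(733))
19.95 (np.float64(302.9), np.float64(153.2), np.int64(732))
20.0 (np.float64(302.91), np.float64(153.38), np.int64(729))
20.05 (np.float64(302.88), np.float64(153.27), np.int64(730))
20.1 (np.float64(302.97), np.float64(153.37), np.int64(729))
20.15 (np.float64(302.95), np.float64(153.28), np.int64(731))
20.2 (np.float64(302.86), np.float64(153.29), np.int64(733))
20.25 (np.float64(302.88), np.float64(153.24), np.int64(737))
```

View pics/top15.png

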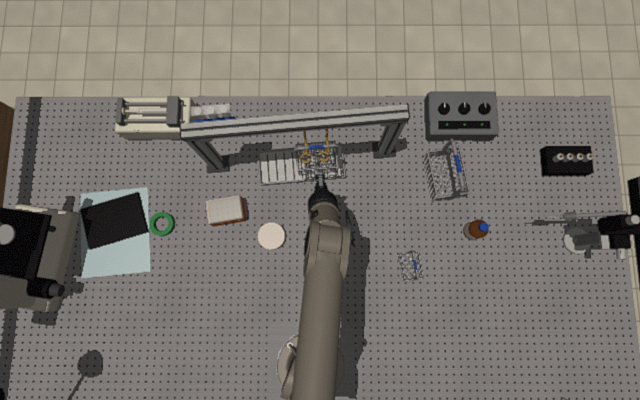

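```bash
python3 -c "
from bench import bot
print(bot.sign_off())"
```

```text
the job is handed in; nothing more can be done
None
```

The middle-sized basket, with both rings in it, now hangs by its handle on both prongs of the yellow hook over the tray. The job was handed in at about 20 s.

**Grasp:** My first grip closed on nothing. All three cameras showed the fingertips about 12 mm behind the reported TCP, not 25 mm ahead as stated. I advanced 36 mm further with the gripper leaning 34° and gripped the sleeve.

**Hanging:** I carried the basket level and passed the handle over the tips. I lowered it until the seats took the load (5.5 N upward), then opened the fingers slightly and backed out.

**Last checks:**
- **Handle:** The sleeve lies at hook x about -7 to 0 mm and y about 0. That is behind both upturned tips and at seat height.
- **Rings:** Both are in the basket, and their image positions stayed within about 0.25 pixels over 0.65 s, so it hangs still.
- **Robot:** The gripper is clear of the basket and the contact force reads about zero.
- **Other things:** In the last top picture the tip box, dishes, bottle, tape roll and other two baskets look unmoved. The arm hides the beaker there and the forceps are not clearly visible. Both looked undisturbed in the side and wrist pictures just before. I judged all of this by eye and did not measure it.

**Disagreement:** The grip read 8 mm on the 10 mm bar. It held without slipping.

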